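# Load an air cylinder into the notched test cradle

### The arm

A 7-joint arm with a two-finger parallel gripper is mounted at the origin on a cart in front of the work surface, level with it; the furniture and walls round the work are solid. World frame = base frame: x ahead of the robot, y to its left, z up, the work surface at z = 0. Lengths are in m, angles in rad, forces in N, time in s.
With the tool pointing down it reaches from about 0.4 to 0.875 m from the base axis. Payload 19.3 kg.
Tool frame: the origin (TCP) lies at the very end of the fingers, on their centre line; the grasp point (between the pads) lies 19 mm behind it; x points along the fingers, y is the direction in which the jaws open and shut, and the axes are right-handed (so a half turn about x gives the same grasp; the last joint's range is limited). The gripper opens to 85 mm and grips with 20 to 120 N. Pads are 22 mm wide; open, the fingers measure 114 mm over their backs; the gripper's body (76 mm by 85 mm) begins 54 mm behind the grasp point. The pads swing forward as they close: fully open they stand 13 mm farther back than shut.
Start: joints at [-1.293, 0.521, -0.036, 1.599, 0.021, 1.021, -0.113], TCP at [0.213, 0.588, 0.231] pointing down, gripper open.
Joint ranges: [-2.91, 2.91], [-0.3, 2.13], [-1.5, 1.42], [0.17, 2.43], [-1.26, 4.41], [0.16, 1.93], [-2.52, 2.52]. Speed limits (rad/s): [1.89, 1.89, 2.39, 2.39, 3.01, 3.01, 3.01].

### API

Orientations are given as [roll, pitch, yaw] about the fixed x, y, z axes, in that order (R = Rz(yaw) Ry(pitch) Rx(roll)).
In Python, from workcell import bot, grab_frame, job_done gives the robot as it stands.
- The arm moves only by the shell command python3 -m pendant 'ROWS' [OPENING] [FORCE]. ROWS is JSON, a list of rows, each a list of 4 numbers: the shift along the tool's x, y, z in mm, then the turn about the tool's x in degrees. A call has 1 to 12 rows; each row shifts and turns the commanded pose from where the row before left it, along the tool's axes as they then stand; what a row does not reach is not made up. A row lasts 1/8 s, in which the tool goes at most 62.5 mm and 10.7 degrees, less where a joint would pass 70% of its speed; a pose out of reach is approached as far as the arm can. A call is refused whole if a number of a shift passes 62.5 or a number of a turn 10.7, either way. A call with a gripper value outside its range is refused whole. OPENING is the opening, from -1 (shut) to 1 (fully open), set as the call begins (- or left out, the last holds). The fingers move at their own pace and stop on an object; FORCE is the grip in N (left out, the last holds). Time passes only in rows, so rows that do not move let the fingers close. It gives the time, the measured TCP pose, the force and the opening at its end, in the units of the state.
- bot.observe(): the state, without advancing time (a new reading comes with each control period).
- grab_frame(name): name is "scene" or "top" or "wrist"; returns a dict with "img" (420x560x3 uint8, red, green, blue), "fovy" (degrees; the focal length in pixels is half the picture's height over the tangent of half this angle, whatever the lens; pixels are square), "cx", "cy" (the principal point, pixels), "k1" (the pictures are not rectified: a ray, as slopes to the right and down, at radius r is drawn at 1 + k1 r^2 times it, then the intrinsics apply), "R" (3x3) and "t" (3): a world point X has camera coordinates R X + t. Camera axes: x right, y down, z forward; pixel columns grow to the right and rows downward; lengths in m; the calibration is good to about 2 mm. A picture is of the moment at which its call begins. There is no depth.
- job_done(): hands the job in, once; it reports no verdict.
The state is a dict: "clock": time; "qpos": joint angles; "qd": joint speeds; "joint_efforts": joint torques, N m; "position": TCP position; "tool_rot": TCP orientation; "force": force on the tool from outside, world axes, zero at the start; "moment": the same for the moment, N m; "grip_width": finger opening in m.
Only numpy, scipy, OpenCV 4.12 (cv2) and the standard library are available. Lean on these libraries where they do the work, as an engineer would, in place of code of your own. Each camera call takes 0.05 s, during which the arm holds its last target.

### The job

Load the bare-metal air cylinder into the test cradle: draw it out of its tray lane by its rod until more than half of the barrel is clear of the tray, set it down on the cart and let go, then take it round the barrel and lay it in the two saddles with its rod towards the sliding jaw. The jaw moves only while its release lever is held squeezed against the handle: slide it back first if it is in the way, and when the cylinder lies in the saddles bring it up over the rod until it meets the cylinder and holds it against the headstock, then let the lever go so that the pawl drops fully into that notch. Leave the dark cylinder in its lane and do not shift the filter, the pressure gauge or the tee.

Things in the scene. Friction and masses are not known exactly. Their poses are not given: they have to be found in the camera images.
- cylinder: Air cylinder with bare light-metal barrel, 0.55 kg, in one of the two tray lanes. Origin: under the middle of its 217 mm length; y along it, z up. Square barrel 42 mm wide and high, y = -79 to +105 mm (screw heads to +108); rod at the -y end, y = -79 to -108 mm, 13 mm thick, axis 21 mm above the underside. Grasp it by the rod or across the barrel.
- barrel_mid (a point): Middle of the bare cylinder's barrel and its centre of mass, on the axis, 21 mm above the underside, 13 mm towards +y from the origin.
- rod_tip (a point): Tip of the bare cylinder's rod, on the axis.
- dark_cylinder: Second air cylinder, dark barrel, 40 x 217 x 42 mm, same axes and origin, in the other lane; it stays there.
- tray: Fixed sheet-metal tray, 105 mm wide (x), 196 long (y), 46 high; origin: centre of its underside. Floor and walls 3 mm thick; two lanes 48 mm wide, middles at x = -25.5 and +25.5 mm, open on top and at the -y end (mouth at y = -98 mm), where the rods stick out. The walls are higher than the barrels and only 3 mm from them: no finger fits there.
- cradle: Fixed test cradle, 70 mm wide (x), y from -225 to +195 mm, base 10 mm thick. Origin on its underside; y along it towards the headstock (82 mm high, stop face at y = 165 mm). The cylinder is home with its axis along y, rod towards -y, screw heads against the stop, underside on the saddles: cylinder origin at x = 0, y = 57, z = 34 mm, same yaw as the cradle.
- cradle_seat (a point): On the cradle's middle line at saddle height (z = 34 mm), cradle y = 70 mm: under the middle of the barrel when home. Two saddles, each 20 mm long, at cradle y = 12 and 125 mm: cheeks 46 mm apart up to z = 50 mm, flared above to z = 60. Between the saddles (y = 24 to 113 mm) both sides of the barrel are free.
- jaw (a joint): Position of the sliding jaw in m: 0 nearest the headstock, up to 0.077, growing towards the cradle's -y. Notches at 0, 0.015, 0.030, 0.045, 0.060, 0.075, each with 2 mm play either way; between them the pawl rides on a tooth. At 0.014 the cup meets a cylinder that is home; let go there, the pawl falls into the 0.015 notch. Sliding takes about 2 N.
- jaw_cup (a point): Centre of the cup's face: a ring on the jaw, 30 mm outside, 20 mm hole, that goes over the rod; 55 mm above the cart, at cradle y = -8 mm minus the joint value. Behind it stands a 52 mm wide plate, 72 mm high. A home cylinder's rod tip is at cradle y = -51 mm, so it can be laid in from above only with the joint above about 0.055.
- lever (a joint): Release lever in rad: 0 with the pawl down in a notch (jaw locked), about 0.2 with the pawl on top of a tooth, 0.25 fully squeezed (jaw free). A spring drives it back to 0; squeezing takes 7 to 11 N at 100 mm height.
- jaw_grip (a point): Where to squeeze, 100 mm above the cart, moving with the jaw. Pinch along the cradle's y: the upright handle's outer face is 19 mm from this point towards the headstock, the lever's outer face 19 mm the other way when squeezed, 36 mm at rest (41 at its top). Both are 22 to 24 mm wide, end about 117 mm above the cart, and stand free above 72 mm.
- filter: Standing filter bowl with a knob on top, 54 x 57 x 134 mm; origin under its centre. A bystander. (The goods heaped at the back of the cart begin at about x = 0.68 m and are 100 mm high.)
- gauge: Round dial pressure gauge lying face up, 88 x 63 x 24 mm; origin under its centre. A bystander.
- tee: Brass pipe tee, 56 x 66 x 45 mm; origin under its centre. A bystander.

How it is judged:
On the way:
1. the bare cylinder has been drawn out of its lane, the middle of its barrel past the tray's mouth, and lies let go on the cart (y of barrel_mid in the frame of tray below -0.098 m and height (world z) of barrel_mid below 0.03 m and height (world z) of rod_tip below 0.035 m and contact force between cylinder and the fingers below 0.2 N and linear speed of cylinder below 0.02 m/s), for 0.2 s.
At the end, for the whole second after the job is handed in: The bare cylinder lies in both saddles, within 5 mm and 0.06 rad of the middle line, origin 50 to 60 mm along it, barrel axis 51 to 59 mm high, rod in the cup; the jaw is locked in the 0.015 notch (within 3.5 mm) with the lever at rest (below 0.05 rad); all still and let go (y of cylinder in the frame of cradle between 0.05 and 0.06 m and x of cylinder in the frame of cradle between -0.005 and 0.005 m and z of barrel_mid in the frame of cradle between 0.051 and 0.059 m and angle between the y axis of cylinder and the y axis of cradle, either way round below 0.06 rad and y of rod_tip in the frame of cradle below 0 m and value of joint jaw between 0.0115 and 0.0185 m and value of joint lever below 0.05 rad and linear speed of cylinder below 0.02 m/s); the robot touches nothing.
It fails at once if the dark cylinder is moved by more than 25 mm (distance of dark_cylinder from where it was at the start of the episode above 0.025 m).
It fails at once if the filter is knocked over or shifted by more than 25 mm (distance of filter from where it was at the start of the episode above 0.025 m or angle between filter's own z axis and vertical above 0.5 rad).
It fails at once if the gauge is shifted by more than 25 mm (distance of gauge from where it was at the start of the episode above 0.025 m).
It fails at once if the tee is shifted by more than 25 mm (distance of tee from where it was at the start of the episode above 0.025 m).
It also fails if it takes over 67 s, if anything falls off the work surface, if the arm or the gripper's body presses on something with over 40 N, if the wrist force passes 120 N, or if a joint passes its speed limit or range.

## Working session

There is one attempt and no reset: what is moved stays moved. The work goes in short steps, Python scripts to look and compute and a shell command to move; the robot and the scene stay as the last step left them, time stands still between calls to the robot, and variables do not carry over. Pictures are saved under pics/ and viewed, and the job is handed in when it is done.

```bash
ls; mkdir -p pics
cat > h.py <<'E'
import numpy as np, cv2
from workcell import bot, grab_frame, job_done
import pickle
def snap(name,tag):
    f=grab_frame(name); pickle.dump(f,open(f'pics/{tag}.pkl','wb')); cv2.imwrite(f'pics/{tag}.png',f['img'][:,:,::-1]); return f
def load(tag): return pickle.load(open(f'pics/{tag}.pkl','rb'))
def crop(tag,x0,y0,x1,y1,s):
    f=load(tag); im=f['img'][y0:y1,x0:x1,::-1]; im=cv2.resize(im,None,fx=s,fy=s,interpolation=cv2.INTER_CUBIC)
    for x in range((x0+19)//20*20,x1,20):
        cv2.line(im,((x-x0)*s,0),((x-x0)*s,6),(0,0,255),1); cv2.putText(im,str(x),((x-x0)*s+1,16),0,.35,(0,0,255),1)
    for y in range((y0+19)//20*20,y1,20):
        cv2.line(im,(0,(y-y0)*s),(6,(y-y0)*s),(0,0,255),1); cv2.putText(im,str(y),(8,(y-y0)*s+4),0,.35,(0,0,255),1)
    cv2.imwrite(f'pics/{tag}_c{x0}_{y0}.png',im); print(im.shape)
def K(f):
    fl=f['img'].shape[0]/2/np.tan(np.radians(f['fovy'])/2); return fl
def ray(f,u,v):
    fl=K(f); d=np.array([(u-f['cx'])/fl,(v-f['cy'])/fl]); p=d.copy()
    for _ in range(30): p=d/(1+f['k1']*(p@p))
    R=np.array(f['R']);t=np.array(f['t']); return -R.T@t, R.T@np.array([p[0],p[1],1.])
def onz(f,u,v,z):
    c,d=ray(f,u,v); return c+d*(z-c[2])/d[2]
def proj(f,X):
    c=np.array(f['R'])@np.array(X)+np.array(f['t']); p=c[:2]/c[2]; p=p*(1+f['k1']*(p@p)); return p*K(f)+[f['cx'],f['cy']]
def tri(obs):
    A=np.zeros((3,3));b=np.zeros(3)
    for f,u,v in obs:
        c,d=ray(f,u,v); d=d/np.linalg.norm(d); P=np.eye(3)-np.outer(d,d); A+=P;b+=P@c
    X=np.linalg.solve(A,b); return X,[np.round(proj(f,X)-[u,v],1) for f,u,v in obs]
E
python3 - <<'E'
from h import *
print(bot.observe())
for n in ['scene','top','wrist']:
    f=snap(n,n+'0'); print(n,f['fovy'],f['cx'],f['cy'],f['k1'],-np.array(f['R']).T@f['t'])
E
```

```text
pics
{'clock': 0.0, 'qpos': array([-1.29319459,  0.5220158 , -0.03633606,  1.60000449,  0.02121722,
        1.02110056, -0.11280732]), 'qd': array([-1.12218794e-03,  8.51000911e-05, -2.54371241e-03,  1.18509398e-04,
       -1.65227627e-03,  7.05400867e-06,  5.90227170e-04]), 'joint_efforts': array([-6.51345526e-04, -9.27095175e+01,  1.97944410e+00, -3.69913137e+01,
        1.77708274e-02,  8.25129915e-03, -4.26990471e-05]), 'position': array([0.21293924, 0.58724649, 0.23072579]), 'tool_rot': array([-1.49008554,  1.5696537 , -1.83788812]), 'force': array([-0.61838879, -1.03870596, -0.22034887]), 'moment': array([ 0.03969563,  0.01337738, -0.05791201]), 'grip_width': 0.08560492047066579}
scene 49.14718511094837 284.4110079316896 212.68581495280065 -0.03421403252075984 [ 0.08996865 -0.72028033  0.70837372]
top 56.41550844676888 282.16735542065686 213.17312504220018 0.0033345516766340308 [0.3660266  0.01616118 1.00743866]
wrist 58.46074528161702 282.09140665591764 209.66251816307192 0.01557887246322548 [0.15004792 0.61090474 0.37349813]
```

View pics/top0.png

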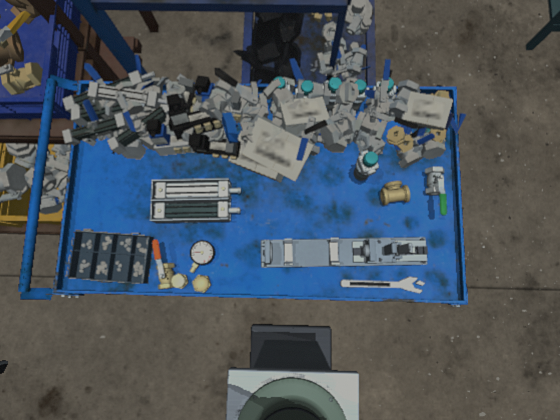

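View pics/scene0.png

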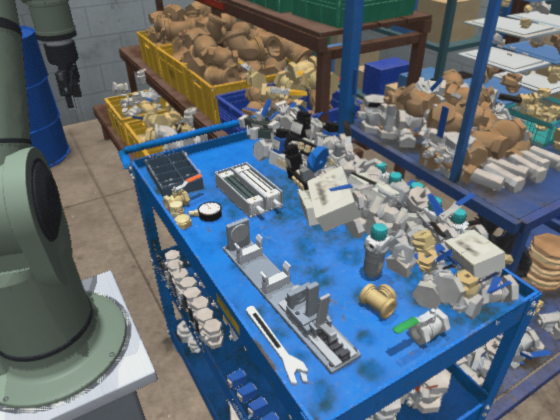

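View pics/wrist0.png

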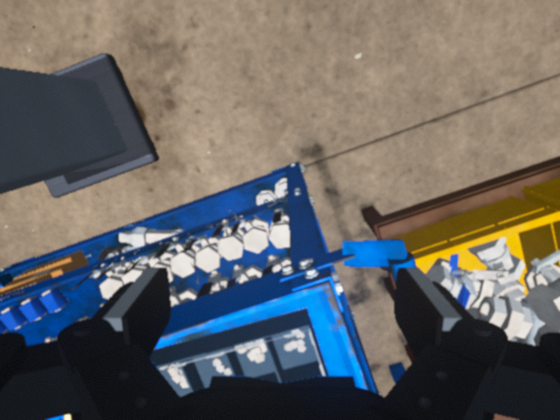

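The top view shows the tray at about (150-240, 178-222), with the bare cylinder in the far lane at v≈190 and its rod at u≈237. The cradle runs u 262-428 at v≈252, headstock on the left and jaw near u 380-425. The filter is at (368,162), the tee at (396,193) and the gauge at (202,252).

Run:
```python
from h import *
crop('top0',140,170,250,230,7)
crop('top0',255,225,435,285,4)
crop('scene0',210,150,290,230,8)
crop('scene0',215,210,365,370,4)
```

```text
(420, 770, 3)
(240, 720, 3)
(640, 640, 3)
(640, 600, 3)
```

View pics/top0_c140_170.png

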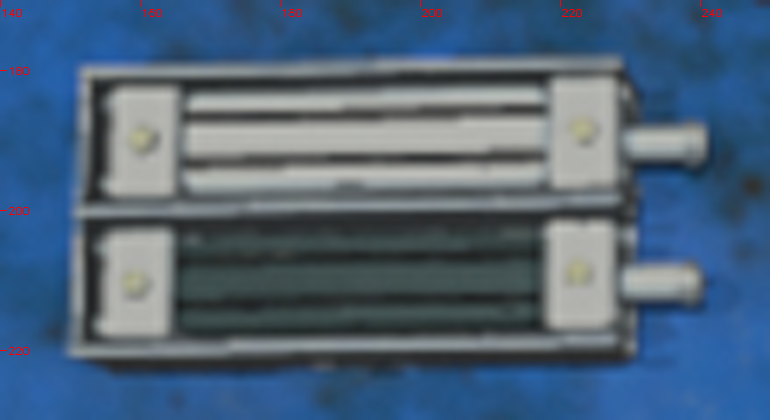

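View pics/top0_c255_225.png

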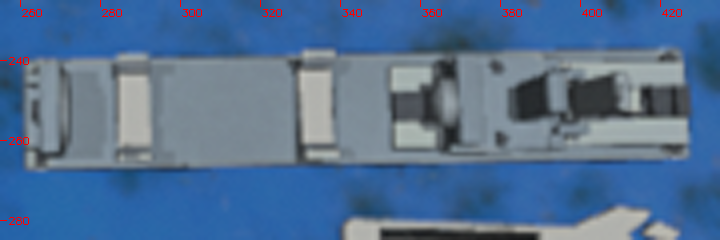

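View pics/scene0_c210_150.png

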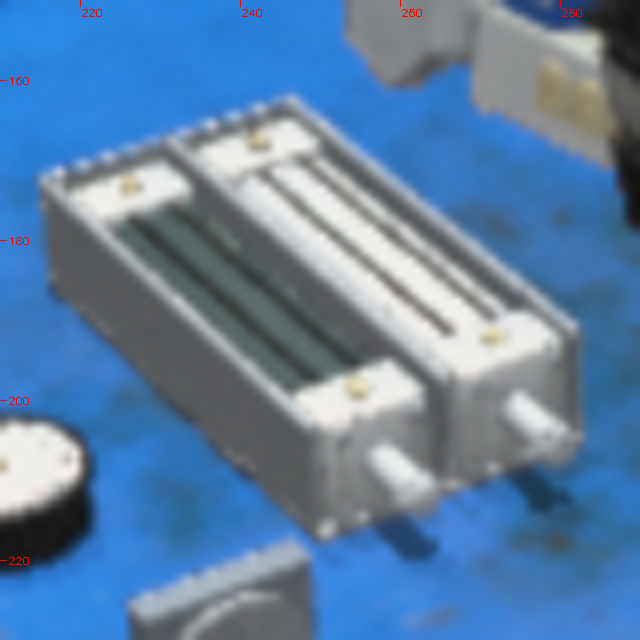

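View pics/scene0_c215_210.png

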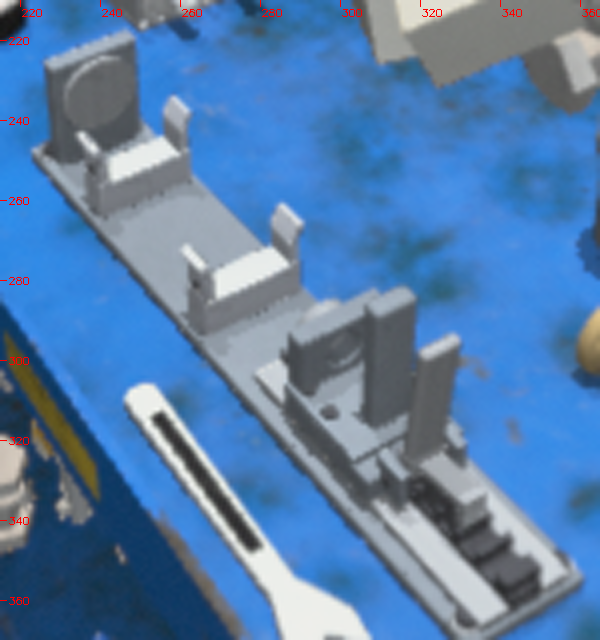

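Run:
```python
from h import *
np.set_printoptions(precision=4,suppress=True)
T=load('top0');S=load('scene0')
for n,a,b in [('rodtip',(240.5,190.5),(280.3,204)),('screwA',(160.3,190),(242.2,167.7)),('screwB',(223.3,188.7),(271.2,192.1)),
 ('dscrewA',(159.3,210.3),(226,173.2)),('dscrewB',(222.6,208.8),(243.8,198.3)),('trayNE',(228.5,179),(281.8,191)),
 ('trayNW',(151.8,180.3),(246.3,162.5)),('traySW',(150.5,220.3),(216,172.3)),('traySE',(230,219.2),(250,204))]:
    print(n,*tri([(T,*a),(S,*b)]))
print('cradle corners z=.01')
for p in [(261.5,240),(261.5,266.2),(425,238),(427,264)]: print(p,onz(T,*p,.01))
for p in [(223.5,248),(360,353.5),(331,370)]: print(p,onz(S,*p,.01))
for p in [(221,262-14),(330,371),(360,357)]: print('floor',onz(S,*p,0.0))
print('handle',onz(T,388,249,.117), onz(T,408,247,.117))
print('filter',onz(T,370,157,.134),'tee',onz(T,396,193,.03),'gauge',onz(T,202,252,.024))
```

```text
rodtip [0.5934 0.1423 0.0275] [array([ 0.4, -0.8]), array([-0.9,  0.2])]
screwA [0.5861 0.345  0.0411] [array([ 0.2, -0.5]), array([-0.5,  0.1])]
screwB [0.5923 0.1848 0.0422] [array([ 0.1, -0.3]), array([-0.3,  0.1])]
dscrewA [0.5338 0.3441 0.0394] [array([ 0.2, -0.4]), array([-0.4,  0. ])]
dscrewB [0.5269 0.1878 0.0466] [array([-2. ,  4.7]), array([ 4.8, -0.9])]
trayNE [0.6178 0.1725 0.0437] [array([ 0.2, -0.4]), array([-0.4,  0.1])]
trayNW [0.6118 0.3694 0.0393] [array([ 0.3, -0.6]), array([-0.6,  0.1])]
traySW [0.5093 0.3634 0.0402] [array([ 0.5, -1. ]), array([-1. ,  0.1])]
traySE [0.5156 0.1634 0.0434] [array([ 0.4, -0.8]), array([-0.8,  0.1])]
cradle corners z=.01
(261.5, 240) [0.4668 0.086  0.01  ]
(261.5, 266.2) [0.4004 0.0837 0.01  ]
(425, 238) [ 0.482  -0.3299  0.01  ]
(427, 264) [ 0.4165 -0.3325  0.01  ]
(223.5, 248) [0.3988 0.0756 0.01  ]
(360, 353.5) [ 0.4833 -0.3321  0.01  ]
(331, 370) [ 0.417 -0.333  0.01 ]
floor [0.3981 0.0902 0.    ]
floor [ 0.4189 -0.3282  0.    ]
floor [ 0.4839 -0.3327  0.    ]
handle [ 0.4426 -0.2087  0.117 ] [ 0.4482 -0.2538  0.117 ]
filter [ 0.6528 -0.1672  0.134 ] tee [ 0.593  -0.2537  0.03  ] gauge [0.4315 0.2336 0.024 ]
```

```bash
cat >> h.py <<'E'
from scipy.spatial.transform import Rotation as Ro
np.set_printoptions(precision=4,suppress=True)
def Rt(o): return Ro.from_euler('xyz',o['tool_rot']).as_matrix()
def plan(P,yaw=None,o=None,R=None,p=None,maxs=55):
    """P target TCP; yaw = desired direction angle of tool y axis in world xy (mod pi). prints rows"""
    o=o or bot.observe(); R=Rt(o) if R is None else R; p=np.array(o['position']) if p is None else np.array(p)
    a=np.arctan2(R[1,1],R[0,1]); turn=0
    if yaw is not None:
        d=(yaw-a+np.pi/2)%np.pi-np.pi/2; turn=-np.degrees(d)
    L=R.T@(np.array(P)-p)*1000
    print('at',p,'ytool ang',np.degrees(a),'delta tool mm',L,'turn',turn)
    n=int(max(np.ceil(np.abs(L).max()/maxs),np.ceil(abs(turn)/9.5),1))
    rows=[];step=np.array(P)-p
    for i in range(n):
        Ri=R@Ro.from_rotvec([np.radians(turn)*i/n,0,0]).as_matrix()
        rows.append([round(float(x),1) for x in Ri.T@(step/n)*1000]+[round(turn/n,2)])
    print(rows); return R@Ro.from_rotvec([np.radians(turn),0,0]).as_matrix()
E
python3 - <<'E'
from h import *
o=bot.observe(); print(Rt(o))
f=load('wrist0'); R=Rt(o); print('cam in tool',R.T@(-np.array(f['R']).T@f['t']-o['position'])); print((np.array(f['R'])@R).T)
# yaw of tool y: along cylinder x => yaw .031
plan([0.53,0.2,0.25],0.033)
T=load('top0')
print(onz(T,361,249,.055),onz(T,388,249,.117),onz(T,403,249,.117))
E
```

```text
[[-0.0003  0.3408  0.9401]
 [-0.0009  0.9401 -0.3408]
 [-1.     -0.001   0.0001]]
cam in tool [-0.1427  0.0006 -0.0672]
[[-0.0004 -0.2652  0.9642]
 [ 1.     -0.0003  0.0003]
 [ 0.0002  0.9642  0.2652]]
at [0.213  0.5873 0.2308] ytool ang 70.07165061243518 delta tool mm [ -18.8928 -256.0669  430.0678] turn 68.18088988850347
[[-2.4, -32.0, 53.8, np.float64(8.52)], [-2.4, -23.7, 57.9, np.float64(8.52)], [-2.4, -14.8, 60.8, np.float64(8.52)], [-2.4, -5.7, 62.3, np.float64(8.52)], [-2.4, 3.6, 62.5, np.float64(8.52)], [-2.4, 12.8, 61.2, np.float64(8.52)], [-2.4, 21.8, 58.7, np.float64(8.52)], [-2.4, 30.2, 54.8, np.float64(8.52)]]
[ 0.4463 -0.1592  0.055 ] [ 0.4426 -0.2087  0.117 ] [ 0.4434 -0.2424  0.117 ]
```

```bash
python3 -m pendant '[[0,-32,45,7],[0,-25,50,7],[0,-18,54,7],[2,-12,56,7],[2,-5,57,7],[2,1,57,7],[4,8,57,7],[4,15,55,7],[4,20,50,7],[4,20,40,5.2]]' -0.3 40
python3 - <<'E'
from h import *
plan([0.590,0.14,0.19],0.033)
E
```

```text
clock: 1.4
position: [0.5399, 0.1394, 0.2091]
tool_rot: [0.405, 1.571, -1.138]
force: [0.7, 0.2, 0.4]
grip_width: 0.0297
at [0.5399 0.1394 0.2091] ytool ang 1.624970353008506 delta tool mm [19.1434 50.1086  0.797 ] turn -0.2657903709232108
[[19.1, 50.1, 0.8, np.float64(-0.27)]]
```

```bash
python3 -m pendant '[[10,25,0,0],[9,25,1,0],[0,0,0,0],[0,0,0,0]]'
python3 - <<'E'
from h import *
snap('wrist','w1'); print(bot.observe()['position'],bot.observe()['force'])
E
```

```text
clock: 1.9
position: [0.5884, 0.1419, 0.1902]
tool_rot: [-1.323, 1.57, -2.862]
force: [-0.5, 0.5, -0.9]
grip_width: 0.0297
[0.5884 0.142  0.1905] [-0.2624 -0.0445  0.331 ]
```

View pics/w1.png

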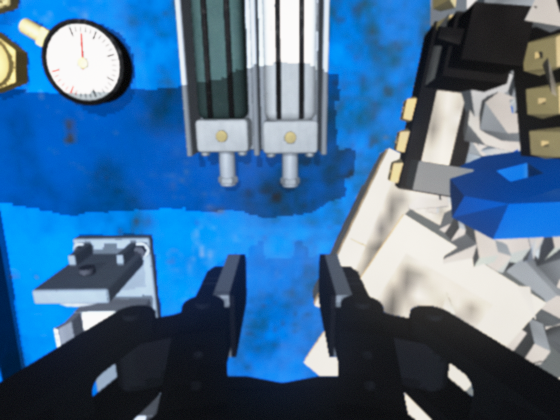

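The wrist view shows the bare cylinder's screw at (290,137). Its rod runs from (289,152) to (290,186), and the dark rod ends at (228,184). The finger gap is centred at u≈282.

Run:
```python
from h import *
W=load('w1');T=load('top0');S=load('scene0')
print('tip .024',onz(W,290,186,.024),'base',onz(W,289,152,.024))
print('screw',onz(W,290,137,.046), tri([(W,290,137),(T,223.3,188.7),(S,271.2,192.1)]))
print('rodtip',tri([(W,290,184),(T,240.5,190.5),(S,280.3,204)]))
print('tray mouth corners', onz(W,324,153,.046),onz(W,190,156,.046))
print('barrel far?',onz(W,287,20,.045),onz(W,289.5,110,.045))
crop('w1',180,100,340,220,4)
```

```text
tip .024 [0.595  0.1455 0.024 ] base [0.5931 0.1738 0.024 ]
screw [0.5929 0.1876 0.046 ] (array([0.593 , 0.1862, 0.0407]), [array([-0.1,  1.3]), array([-0.3, -0.4]), array([-0.3,  0.2])])
rodtip (array([0.5948, 0.1452, 0.0241]), [array([-0.2,  2.4]), array([-0.6, -1.1]), array([-0.9,  0.6])])
tray mouth corners [0.6193 0.1765 0.046 ] [0.5173 0.1709 0.046 ]
barrel far? [0.5878 0.2675 0.045 ] [0.5918 0.2072 0.045 ]
(480, 640, 3)
```

View pics/w1_c180_100.png

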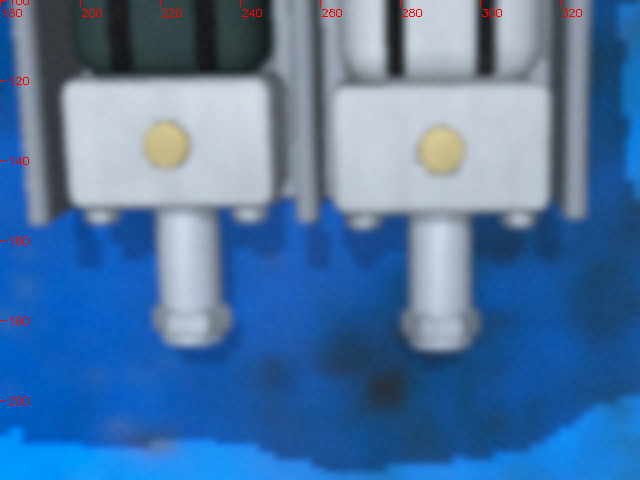

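Run:
```python
from h import *
plan([0.5942,0.157,0.06],0.033)
```

```text
at [0.5884 0.142  0.1905] ytool ang 1.8792756850858368 delta tool mm [130.4906   6.3729 -14.78  ] turn -0.01148503884587612
[[43.5, 2.1, -4.9, np.float64(-0.0)], [43.5, 2.1, -4.9, np.float64(-0.0)], [43.5, 2.1, -4.9, np.float64(-0.0)]]
```

```bash
python3 -m pendant '[[44,2.1,-5,0],[44,2.1,-5,0],[42,2.1,-4.8,0],[0,0,0,0]]'
python3 - <<'E'
from h import *
plan([0.5942,0.157,0.007],0.033)
snap('wrist','w2')
E
```

```text
clock: 2.45
position: [0.5928, 0.1571, 0.0585]
tool_rot: [-1.306, 1.567, -2.843]
force: [-1.0, 0.9, 0.9]
grip_width: 0.0298
at [0.5928 0.1571 0.0585] ytool ang 1.9230259696541392 delta tool mm [51.4877  1.5829  0.0465] turn 0.03226524572242598
[[51.5, 1.6, 0.0, np.float64(0.03)]]
```

View pics/w2.png

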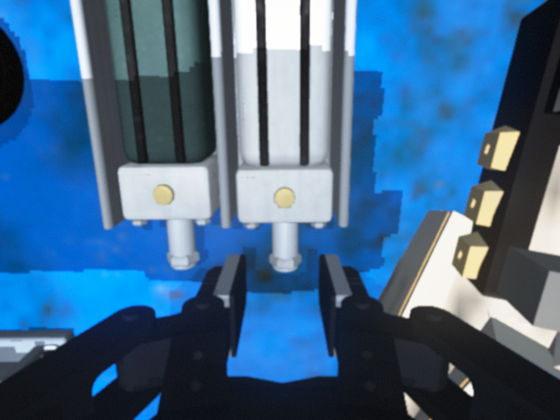

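The rod is at u≈285 between the fingers (gap 240-325, centre ≈283), so it is well aligned. Descend and close.

```bash
python3 -m pendant '[[25,0.8,0,0],[26,0.8,0,0],[0,0,0,0]]'; python3 -m pendant '[[0,0,0,0],[0,0,0,0],[0,0,0,0]]' -1 50
python3 - <<'E'
from h import *
o=bot.observe();print(o['position'],o['force'],o['grip_width'])
snap('wrist','w3')
E
```

```text
clock: 2.88
position: [0.5964, 0.1568, 0.0102]
tool_rot: [-0.378, 1.571, -1.916]
force: [-0.3, -0.2, 1.0]
grip_width: 0.03
clock: 3.25
position: [0.5972, 0.1571, 0.0116]
tool_rot: [1.879, 1.569, 0.341]
force: [-2.5, -1.4, 10.0]
grip_width: 0.0115
[0.5972 0.1571 0.0116] [-2.5452 -1.4021  9.9762] 0.01149735245499907
```

View pics/w3.png

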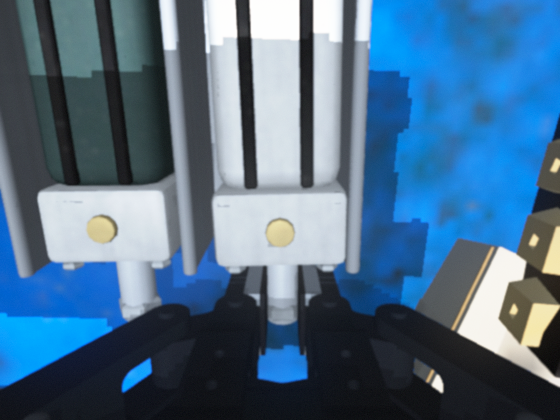

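```bash
python3 -m pendant '[[-2,0,0,0],[-1,0,0,0],[0,0,0,0]]'; python3 -m pendant '[[0,0,8,0],[0,0,15,0],[0,0,15,0],[0,0,0,0]]'
python3 - <<'E'
from h import *
o=bot.observe();print(o['position'],o['force'],o['grip_width'])
snap('wrist','w4')
E
```

```text
clock: 3.68
position: [0.5965, 0.1572, 0.0127]
tool_rot: [1.977, 1.57, 0.439]
force: [-0.6, 0.6, -2.7]
grip_width: 0.0111
clock: 4.18
position: [0.5977, 0.1164, 0.0124]
tool_rot: [-0.107, 1.57, -1.648]
force: [0.6, -1.5, -2.1]
grip_width: 0.0115
[0.5977 0.1164 0.0124] [ 0.617  -1.4759 -2.113 ] 0.011526915437090425
```

View pics/w4.png

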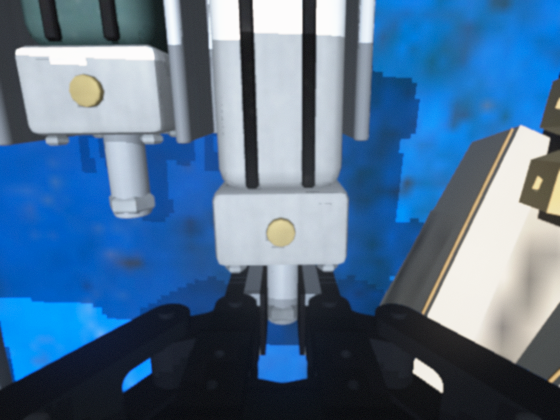

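```bash
python3 -m pendant '[[0,0,20,0],[0,0,20,0],[0,0,20,0],[0,0,20,0],[0,0,20,0],[0,0,20,0],[0,0,20,0],[0,0,15,0],[0,0,15,0],[0,0,0,0]]'
python3 - <<'E'
from h import *
o=bot.observe();print(o['position'],o['force'],o['grip_width'])
snap('wrist','w5')
snap('scene','s5');snap('top','t5')
crop('s5',210,150,350,250,5)
E
```

```text
clock: 5.48
position: [0.6031, -0.0525, 0.0123]
tool_rot: [0.04, 1.57, -1.5]
force: [0.6, -0.7, -2.6]
grip_width: 0.0113
[ 0.6031 -0.0525  0.0123] [ 0.6002 -0.7465 -2.585 ] 0.011347921826247016
(500, 700, 3)
```

View pics/s5.png

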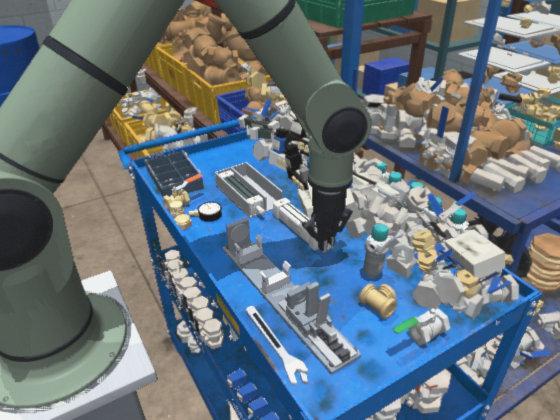

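View pics/w5.png

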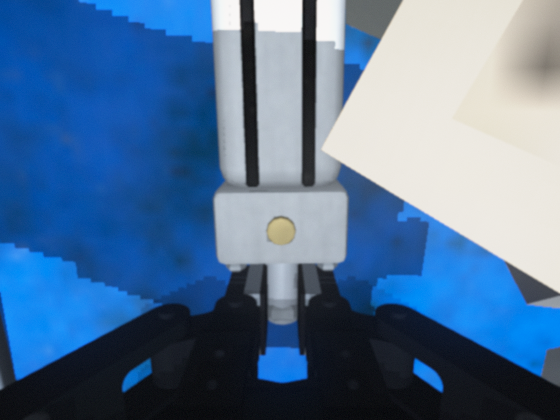

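View pics/t5.png

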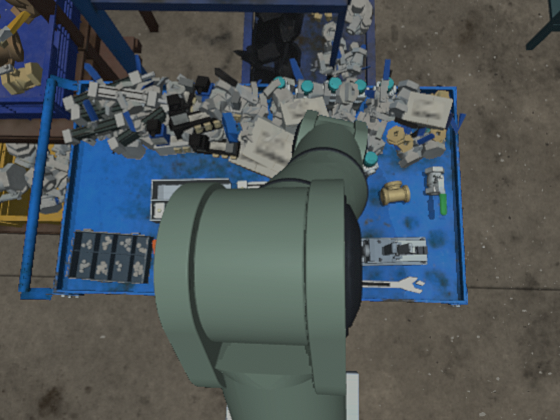

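Run:
```python
from h import *
crop('top0',230,90,390,190,5); crop('scene0',280,150,420,260,5)
```

```text
(500, 800, 3)
(550, 700, 3)
```

View pics/top0_c230_90.png

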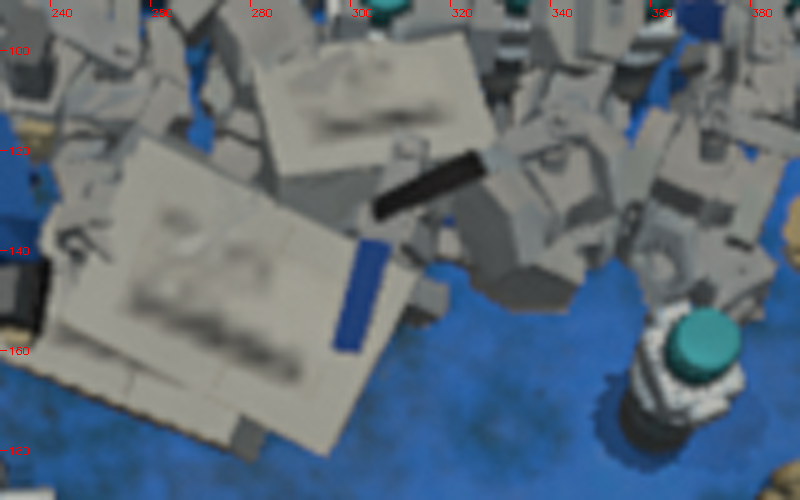

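View pics/scene0_c280_150.png

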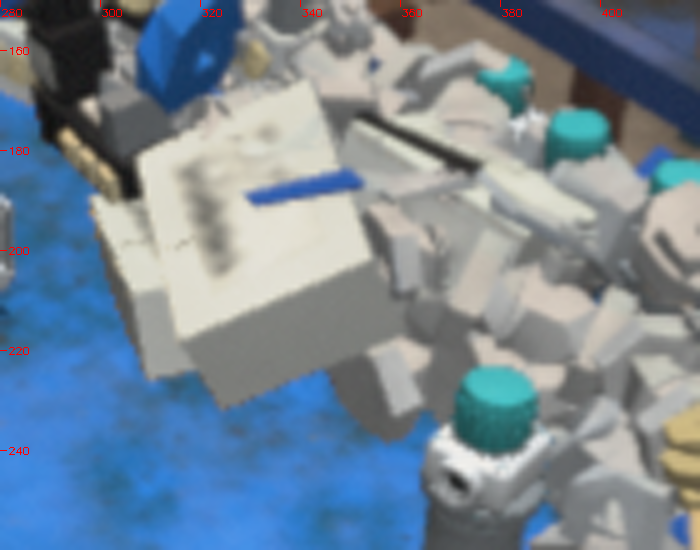

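Run:
```python
from h import *
T=load('top0');S=load('scene0');W=load('w5');W1=load('w1')
print(tri([(T,293,181),(S,295,218)]))
print(onz(W,323,150,.1),onz(W,323,150,.08),onz(W,323,150,.06))
print('screw now',onz(W,281,230,.043))
print('filter knob', tri([(T,368.5,156.5),(S,378,227)]))
```

```text
(array([0.5874, 0.0174, 0.0697]), [array([-3.5,  8.3]), array([ 8.8, -2.6])])
[0.6072 0.0092 0.1   ] [0.6094 0.0071 0.08  ] [0.6117 0.0049 0.06  ]
screw now [ 0.6019 -0.0223  0.043 ]
filter knob (array([ 0.655 , -0.1645,  0.126 ]), [array([-0.4,  0.6]), array([ 0.8, -0.3])])
```

```bash
python3 -m pendant '[[0,0,15,0],[0,-8,12,0],[0,-11,6,0],[0,-12,4,0],[0,-12,2,0],[0,-9,0,0],[0,0,0,0]]'; python3 -m pendant '[[1.5,0,0,0],[1.5,0,0,0],[0,0,0,0]]'
python3 - <<'E'
from h import *
T=load('top0');S=load('scene0')
print(tri([(T,293,181),(S,317,218)]))
snap('wrist','w6')
E
```

```text
clock: 6.5
position: [0.5518, -0.0914, 0.0124]
tool_rot: [-1.832, 1.57, 2.913]
force: [-0.2, -0.1, -3.0]
grip_width: 0.0112
clock: 6.88
position: [0.5526, -0.0915, 0.0091]
tool_rot: [-1.701, 1.571, 3.044]
force: [-0.3, -0.1, -1.8]
grip_width: 0.0108
(array([0.6151, 0.0076, 0.0565]), [array([ 0.6, -1.2]), array([-1.4,  0.3])])
```

View pics/w6.png

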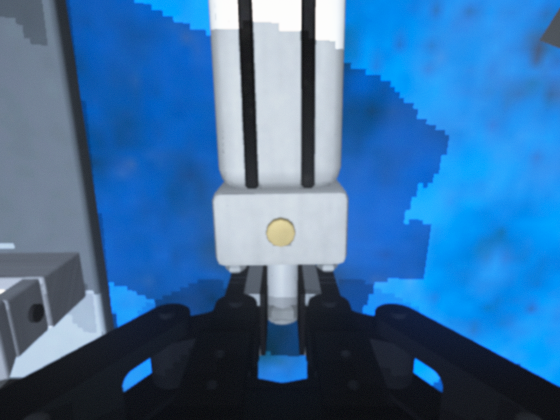

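```bash
python3 -m pendant '[[0.5,0,0,0],[0,0,0,0]]'; python3 -m pendant '[[0,0,0,0],[0,0,0,0],[0,0,0,0],[0,0,0,0]]' -0.3 ; python3 -m pendant '[[-40,0,0,0],[-50,0,0,0],[-50,0,-10,0],[-40,0,-30,0],[0,0,0,0]]'
python3 - <<'E'
from h import *
snap('wrist','w7'); print(bot.observe()['position'],bot.observe()['force'])
snap('scene','s7')
E
```

```text
clock: 7.18
position: [0.5525, -0.0915, 0.0088]
tool_rot: [-2.222, 1.571, 2.523]
force: [-0.1, -0.0, -1.8]
grip_width: 0.0112
clock: 7.68
position: [0.5525, -0.0916, 0.0088]
tool_rot: [1.409, 1.571, -0.129]
force: [-0.2, -0.8, 0.6]
grip_width: 0.0296
clock: 8.3
position: [0.5525, -0.0495, 0.1914]
tool_rot: [1.783, 1.566, 0.247]
force: [1.1, 0.0, -0.0]
grip_width: 0.03
[ 0.5516 -0.0507  0.1897] [-0.3543 -0.6904 -1.0686]
```

View pics/w7.png

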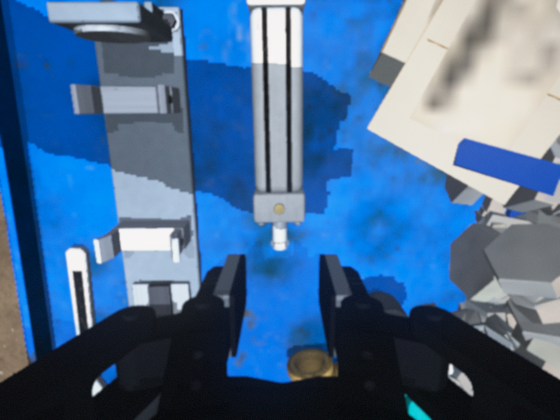

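View pics/s7.png

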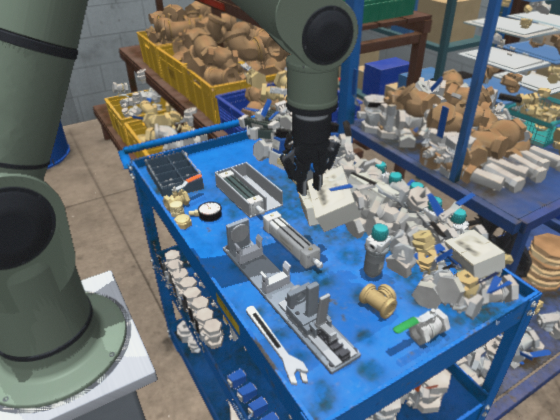

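Run:
```python
from h import *
print(bot.observe()['qpos'])
R=plan([0.446,-0.22,0.22],np.radians(92.15))
print(R)
W=load('w7')
print('tip',onz(W,280,247,.021),'scr',onz(W,279,209,.043),'far scr/cap',onz(W,275,5,.043))
```

```text
[-0.2243  0.4759  0.2886  1.8462 -0.1754  0.8439  0.1841]
at [ 0.551  -0.0516  0.1887] ytool ang 1.9027802702226209 delta tool mm [ -31.352  -110.5553  164.8581] turn 89.75278027022262
[[-3.1, -11.1, 16.5, np.float64(8.98)], [-3.1, -8.3, 18.0, np.float64(8.98)], [-3.1, -5.4, 19.1, np.float64(8.98)], [-3.1, -2.4, 19.7, np.float64(8.98)], [-3.1, 0.7, 19.8, np.float64(8.98)], [-3.1, 3.8, 19.5, np.float64(8.98)], [-3.1, 6.8, 18.7, np.float64(8.98)], [-3.1, 9.6, 17.4, np.float64(8.98)], [-3.1, 12.2, 15.7, np.float64(8.98)], [-3.1, 14.5, 13.6, np.float64(8.98)]]
[[ 0.0003  0.0375 -0.9993]
 [-0.     -0.9993 -0.0375]
 [-1.      0.     -0.0003]]
tip [ 0.5535 -0.102   0.021 ] scr [ 0.5513 -0.0611  0.043 ] far scr/cap [0.5437 0.0861 0.043 ]
```

```bash
python3 -m pendant '[[-3,-11,16.5,9],[-3,-8,18,9],[-3,-5.5,19,9],[-3,-2.5,20,9],[-3,0.5,20,9],[-3,4,19.5,9],[-3,7,19,9],[-3,9.5,17.5,9],[-3,12,16,9],[-3,14.5,13.5,8.8],[0,0,0,0],[0,0,0,0]]' 1
python3 - <<'E'
from h import *
snap('wrist','w8'); o=bot.observe(); print(o['position'],o['qpos']); plan([0.446,-0.22,0.22],np.radians(92.15))
E
```

```text
clock: 9.9
position: [0.4449, -0.2202, 0.2181]
tool_rot: [0.023, 1.57, -3.081]
force: [-0.5, 0.2, 0.3]
grip_width: 0.0852
[ 0.445  -0.22    0.2182] [-0.2279  0.4296  0.758   1.9722 -0.3783  0.8854 -0.8028]
at [ 0.445  -0.22    0.2182] ytool ang -87.78833994808265 delta tool mm [-1.7886  0.0292 -0.9599] turn 0.06166005191733431
[[-1.8, 0.0, -1.0, np.float64(0.06)]]
```

View pics/w8.png

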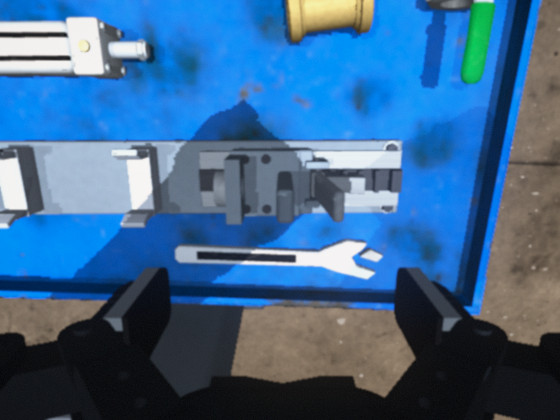

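Run:
```python
from h import *
crop('w8',190,130,410,225,3)
crop('w8',220,145,360,230,5)
```

```text
(285, 660, 3)
(425, 700, 3)
```

View pics/w8_c220_145.png

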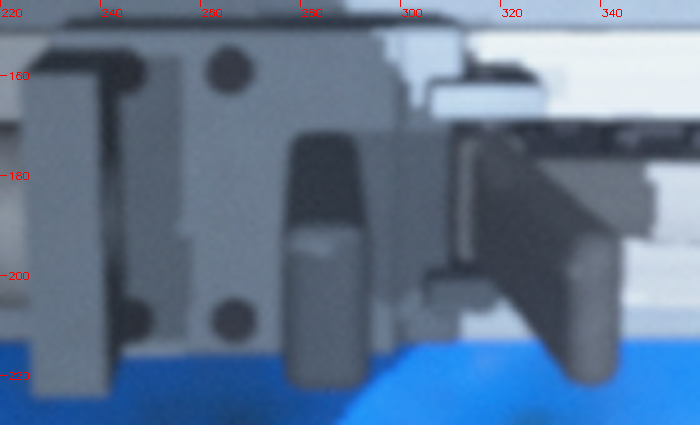

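Run:
```python
from h import *
W=load('w8')
yaw=.0375; ey=np.array([-np.sin(yaw),np.cos(yaw)]); ex=np.array([np.cos(yaw),np.sin(yaw)]); O=np.array([.4409,-.1081])
def c(p): d=p[:2]-O; return np.array([d@ex,d@ey])
for n,u,v,z in [('handle L',276.5,206,.117),('handle c',283.5,206,.117),('lever R',342.5,207,.117),('lever L',332.5,207,.117),('plate top L',225,190,.072),('plate R',240,190,.072),
  ('plate bot',225,224,.072),('plate top corner',225,160,.072),('base end N',401,141,.01),('base end S',398,213.5,.01),('saddle12 seat L',130,157,.034),('saddle seat12 L low',127,213,.034),('sad R',153,156,.034),
  ('sad125 R',25,160,.034)]:
    p=onz(W,u,v,z); print(n,p,c(p))
T=load('top0')
for u,v,z in [(383,249,.117),(393,249,.117)]: print(c(onz(T,u,v,z)))
crop('top0',345,230,435,270,8)
```

```text
handle L [ 0.4474 -0.2156  0.117 ] [ 0.0024 -0.1077]
handle c [ 0.4476 -0.2203  0.117 ] [ 0.0025 -0.1124]
lever R [ 0.4484 -0.26    0.117 ] [ 0.0018 -0.152 ]
lever L [ 0.4481 -0.2532  0.117 ] [ 0.0018 -0.1453]
plate top L [ 0.4469 -0.1745  0.072 ] [ 0.0035 -0.0665]
plate R [ 0.4474 -0.1862  0.072 ] [ 0.0035 -0.0783]
plate bot [ 0.4189 -0.1744  0.072 ] [-0.0245 -0.0654]
plate top corner [ 0.4705 -0.1745  0.072 ] [ 0.0271 -0.0675]
base end N [ 0.4853 -0.3275  0.01  ] [ 0.0361 -0.2209]
base end S [ 0.416  -0.3331  0.01  ] [-0.0333 -0.2239]
saddle12 seat L [ 0.4644 -0.0867  0.034 ] [0.0243 0.0205]
saddle seat12 L low [ 0.4137 -0.0805  0.034 ] [-0.0262  0.0286]
sad R [ 0.4661 -0.1066  0.034 ] [0.0252 0.0005]
sad125 R [0.4582 0.0036 0.034 ] [0.0214 0.111 ]
[-0.002  -0.0893]
[-0.0023 -0.1118]
(320, 720, 3)
```

View pics/top0_c345_230.png

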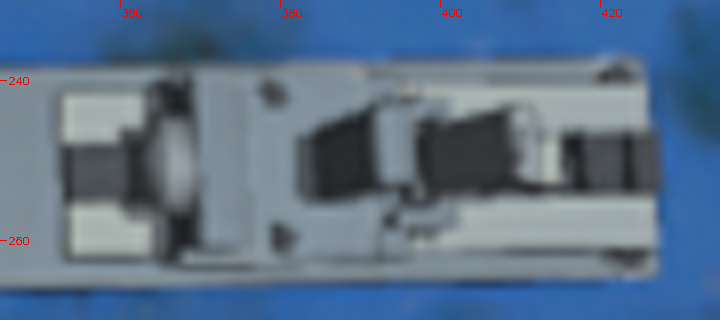

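Run:
```python
from h import *
plan([0.447,-0.2346,0.13],np.radians(92.15))
plan([0.447,-0.2346,0.082],np.radians(92.15))
```

```text
at [ 0.445  -0.22    0.2182] ytool ang -87.78833994808265 delta tool mm [88.2092 14.6673 -1.4875] turn 0.06166005191733431
[[44.1, 7.3, -0.7, np.float64(0.03)], [44.1, 7.3, -0.7, np.float64(0.03)]]
at [ 0.445  -0.22    0.2182] ytool ang -87.78833994808265 delta tool mm [136.2092  14.6728  -1.5365] turn 0.06166005191733431
[[45.4, 4.9, -0.5, np.float64(0.02)], [45.4, 4.9, -0.5, np.float64(0.02)], [45.4, 4.9, -0.5, np.float64(0.02)]]
```

```bash
python3 -m pendant '[[44,7,-0.7,0],[44,7.6,-0.8,0],[0,0,0,0],[0,0,0,0]]'
python3 - <<'E'
from h import *
snap('wrist','w9'); o=bot.observe(); print(o['position'],o['force']); plan([0.447,-0.2346,0.082],np.radians(92.15))
E
```

```text
clock: 10.45
position: [0.4475, -0.235, 0.132]
tool_rot: [2.693, 1.57, -0.412]
force: [-0.1, -0.8, 0.5]
grip_width: 0.0854
[ 0.4478 -0.2349  0.1323] [ 0.5373 -0.725   0.2915]
at [ 0.4478 -0.2349  0.1323] ytool ang -87.8835452998963 delta tool mm [50.2745 -0.3479  0.8469] turn -0.03354529989627722
[[50.3, -0.3, 0.8, np.float64(-0.03)]]
```

View pics/w9.png

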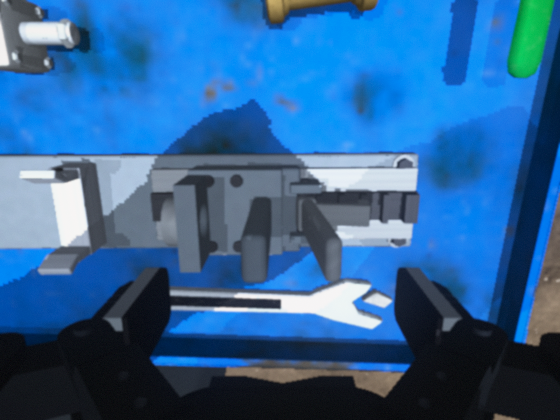

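Run:
```python
from h import *
W=load('w9');W8=load('w8')
crop('w9',140,150,420,290,2)
print(tri([(W,242,262),(W8,276.5,206)]),tri([(W,341,262),(W8,342.5,207)]))
for u in (242,268,322,341): print(onz(W,u,262,.117))
```

```text
(280, 560, 3)
(array([ 0.4483, -0.2161,  0.1215]), [array([-1.1, -0.7]), array([0.7, 0.5])]) (array([ 0.4496, -0.2596,  0.1215]), [array([-1.1, -0.1]), array([0.7, 0. ])])
[ 0.446  -0.2162  0.117 ]
[ 0.4464 -0.2279  0.117 ]
[ 0.4473 -0.2524  0.117 ]
[ 0.4477 -0.261   0.117 ]
```

View pics/w9_c140_150.png

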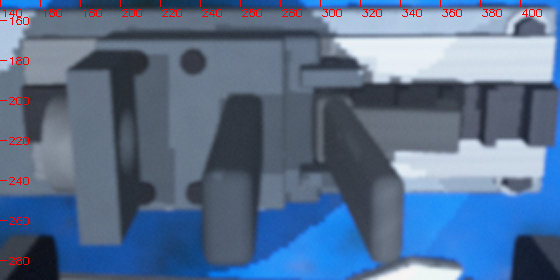

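```bash
python3 -m pendant '[[25,0,0,0],[25,0,0,0],[0,0,0,0]]'; python3 -m pendant '[[0,0,0,0],[0,0,0,0],[0,0,0,0],[0,0,0,0],[0,0,0,0]]' -1 30
python3 - <<'E'
from h import *
snap('wrist','w10'); o=bot.observe(); print(o['position'],o['force'])
E
```

```text
clock: 10.88
position: [0.4472, -0.2345, 0.0812]
tool_rot: [-1.135, 1.57, 2.044]
force: [0.4, 0.0, -0.5]
grip_width: 0.0858
clock: 11.5
position: [0.4478, -0.2352, 0.082]
tool_rot: [2.85, 1.569, -0.255]
force: [-1.3, 0.6, 13.4]
grip_width: 0.0375
[ 0.4478 -0.2352  0.0821] [-1.186   0.7649 13.8641]
```

View pics/w10.png

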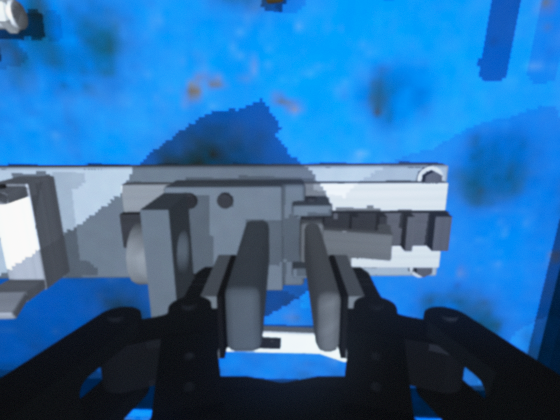

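```bash
python3 -m pendant '[[-1,4,0,0],[-0.5,6,0,0],[0,6,0,0],[0,6,0,0],[0,0,0,0]]'; python3 -m pendant '[[0,5,0,0],[0,5,0,0],[0,0,0,0],[0,0,0,0]]';  python3 - <<'E'
from h import *
snap('wrist','w11'); o=bot.observe(); print(o['position'],o['force'],o['grip_width'])
E
```

```text
clock: 12.18
position: [0.4486, -0.2571, 0.0823]
tool_rot: [2.49, 1.57, -0.615]
force: [7.7, -0.7, -17.1]
grip_width: 0.037
clock: 12.68
position: [0.4488, -0.2613, 0.082]
tool_rot: [-1.423, 1.562, 1.759]
force: [3.7, 35.7, 6.4]
grip_width: 0.0373
[ 0.4488 -0.2613  0.082 ] [ 3.001  34.5151  6.2119] 0.03744168961830046
```

View pics/w11.png

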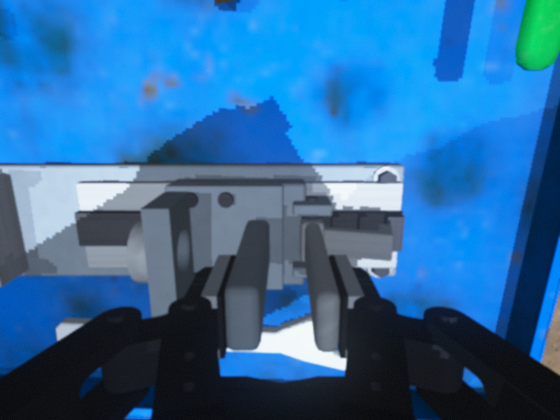

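```bash
python3 -m pendant '[[0,-4,0,0],[0,-3,0,0],[0,0,0,0],[0,0,0,0]]';  python3 - <<'E'
from h import *
o=bot.observe(); print(o['position'],o['force'],o['grip_width'],o['tool_rot'])
E
```

```text
clock: 13.22
position: [0.4487, -0.2593, 0.0822]
tool_rot: [-2.712, 1.57, 0.467]
force: [6.9, 1.4, -16.2]
grip_width: 0.0376
[ 0.4487 -0.2593  0.0822] [  6.8689   1.4377 -16.1828] 0.03755465990364074 [-2.7117  1.5702  0.4673]
```

Near 0.075. Let go and check.

```bash
python3 -m pendant '[[0,0,0,0],[0,0,0,0],[0,0,0,0],[0,0,0,0]]' 1 ; python3 -m pendant '[[-40,0,0,0],[-50,-10,0,0],[0,0,0,0],[0,0,0,0]]'
python3 - <<'E'
from h import *
snap('wrist','w12'); o=bot.observe(); print(o['position'],o['force'],o['grip_width'])
snap('top','t12')
crop('t12',345,230,435,270,8)
W=load('w12')
E
```

```text
clock: 13.72
position: [0.448, -0.2598, 0.0824]
tool_rot: [-2.009, 1.571, 1.169]
force: [1.2, 0.1, 0.3]
grip_width: 0.0854
clock: 14.22
position: [0.4476, -0.2495, 0.1721]
tool_rot: [-1.769, 1.57, 1.409]
force: [-0.1, -0.7, -0.2]
grip_width: 0.0855
[ 0.4473 -0.2496  0.1717] [-0.2566  0.1743  0.0294] 0.08569907280625018
(320, 720, 3)
```

View pics/w12.png

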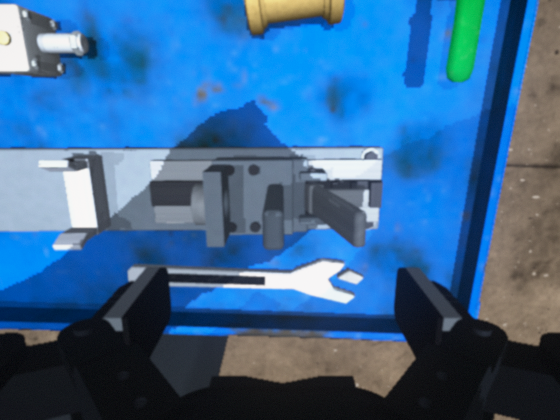

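Run:
```python
from h import *
W=load('w12')
crop('w12',30,140,390,260,2)
for u,v in ((262.5,232),(365,230)): print(onz(W,u,v,.117))
```

```text
(240, 720, 3)
[ 0.4471 -0.2379  0.117 ]
[ 0.4504 -0.2947  0.117 ]
```

View pics/w12_c30_140.png

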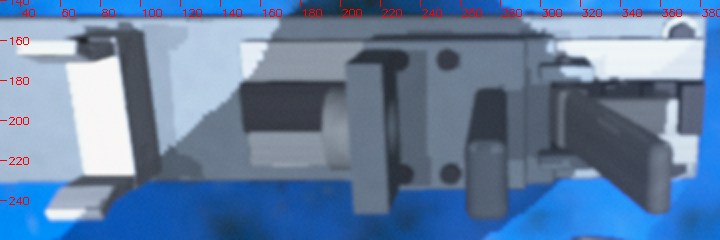

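Run:
```python
from h import *
plan([0.547,-0.01,0.2],0.05)
```

```text
at [ 0.4472 -0.2497  0.1715] ytool ang -87.93621228961588 delta tool mm [ -28.5285 -235.9705 -108.3545] turn 89.19899873473
[[-2.9, -23.6, -10.8, np.float64(8.92)], [-2.9, -25.0, -7.0, np.float64(8.92)], [-2.9, -25.8, -3.1, np.float64(8.92)], [-2.9, -25.9, 0.9, np.float64(8.92)], [-2.9, -25.5, 5.0, np.float64(8.92)], [-2.9, -24.4, 8.9, np.float64(8.92)], [-2.9, -22.7, 12.5, np.float64(8.92)], [-2.9, -20.5, 15.9, np.float64(8.92)], [-2.9, -17.8, 18.9, np.float64(8.92)], [-2.9, -14.7, 21.4, np.float64(8.92)]]
```

```bash
sed -i 's/def plan(P,yaw=None,/def plan(P,yaw=None,flip=0,/; s/turn=-np.degrees(d)$/turn=-np.degrees(d)+flip*180/' h.py
python3 - <<'E'
from h import *
plan([0.547,-0.01,0.2],0.05,flip=-1)
E
```

```text
at [ 0.4472 -0.2497  0.1715] ytool ang -87.93621228961588 delta tool mm [ -28.5285 -235.9705 -108.3545] turn -90.80100126527
[[-2.9, -23.6, -10.8, np.float64(-9.08)], [-2.9, -21.6, -14.4, np.float64(-9.08)], [-2.9, -19.0, -17.7, np.float64(-9.08)], [-2.9, -16.0, -20.4, np.float64(-9.08)], [-2.9, -12.6, -22.7, np.float64(-9.08)], [-2.9, -8.9, -24.4, np.float64(-9.08)], [-2.9, -4.9, -25.5, np.float64(-9.08)], [-2.9, -0.8, -26.0, np.float64(-9.08)], [-2.9, 3.3, -25.8, np.float64(-9.08)], [-2.9, 7.3, -24.9, np.float64(-9.08)]]
```

```bash
python3 -m pendant '[[-3,-23.5,-11,-9],[-3,-21.5,-14.5,-9],[-3,-19,-17.5,-9],[-3,-16,-20.5,-9],[-3,-12.5,-22.5,-9],[-3,-9,-24.5,-9],[-3,-5,-25.5,-9],[-3,-1,-26,-9],[-3,3.5,-26,-9.4],[-3,7.5,-25,-9.4],[0,0,0,0],[0,0,0,0]]' 0.6
python3 - <<'E'
from h import *
snap('wrist','w13'); o=bot.observe(); print(o['position'],o['force'],o['grip_width']);plan([0.5474,0.019,0.1],0.05)
E
```

```text
clock: 15.82
position: [0.5484, -0.0114, 0.2016]
tool_rot: [-1.346, 1.569, -2.869]
force: [0.6, 0.6, -0.3]
grip_width: 0.068
[ 0.5484 -0.0116  0.2017] [ 0.2262 -0.1611 -0.3328] 0.06839718804531035
at [ 0.5484 -0.0116  0.2017] ytool ang 2.7096575112780954 delta tool mm [101.7003   0.5411 -30.6016] turn -0.1551314643760206
[[50.9, 0.3, -15.3, np.float64(-0.08)], [50.9, 0.3, -15.3, np.float64(-0.08)]]
```

View pics/w13.png

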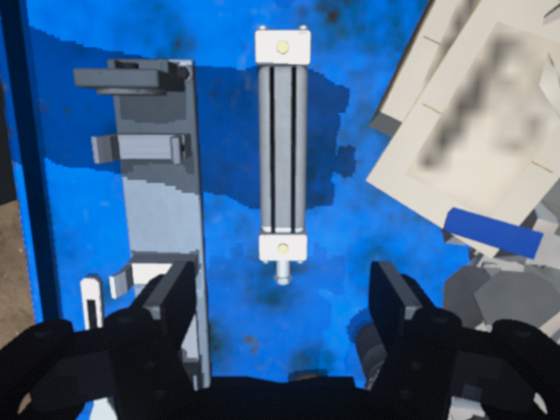

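Run:
```python
from h import *
crop('w13',80,20,320,300,2)
W=load('w13')
a=onz(W,282.5,46.5,.043);b=onz(W,283,248,.043);t=onz(W,283,283,.021)
print(a,b,t,np.arctan2(-(a-b)[0],(a-b)[1]))
```

```text
(560, 480, 3)
[0.5435 0.0989 0.043 ] [ 0.5515 -0.0605  0.043 ] [ 0.5536 -0.1041  0.021 ] 0.05026076078210747
```

View pics/w13_c80_20.png

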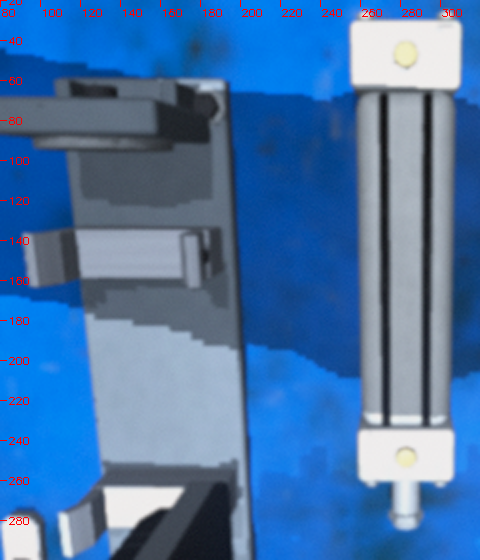

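```bash
python3 -m pendant '[[45,0,-10,0],[45,0,-10,0],[30,0,-9.5,0],[0,0,0,0],[0,0,0,0]]' 0.35
python3 - <<'E'
from h import *
snap('wrist','w14'); o=bot.observe(); print(o['position'],o['force'],o['grip_width']);plan([0.5475,0.0185,0.008],0.0503)
E
```

```text
clock: 16.5
position: [0.5479, 0.0179, 0.0834]
tool_rot: [1.155, 1.57, -0.367]
force: [-0.6, -0.9, -0.4]
grip_width: 0.0576
[0.5481 0.0181 0.0836] [ 0.0855  1.0566 -0.7556] 0.057869061330997236
at [0.5481 0.0181 0.0836] ytool ang 2.793369814152939 delta tool mm [75.6408 -0.7391 -0.4626] turn -0.08860789535510652
[[37.8, -0.4, -0.2, np.float64(-0.04)], [37.8, -0.4, -0.2, np.float64(-0.04)]]
```

View pics/w14.png

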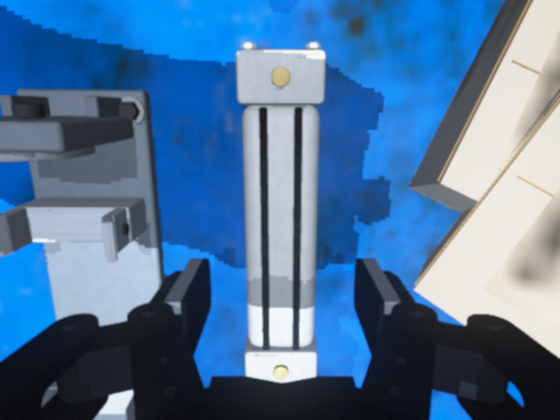

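```bash
python3 -m pendant '[[38,-0.3,0,0],[37,-0.3,0,0],[0,0,0,0]]'; python3 -m pendant '[[0,0,0,0],[0,0,0,0],[0,0,0,0]]' -1 60;python3 - <<'E'
from h import *
o=bot.observe(); print(o['position'],o['force'],o['grip_width'],o['tool_rot'])
E
```

```text
clock: 16.92
position: [0.5461, 0.0183, 0.0068]
tool_rot: [-1.427, 1.569, -2.948]
force: [-0.4, 0.3, 0.8]
grip_width: 0.0578
clock: 17.3
position: [0.5479, 0.0187, 0.0092]
tool_rot: [1.585, 1.568, 0.064]
force: [-2.3, -0.9, 11.1]
grip_width: 0.0414
[0.5479 0.0187 0.0092] [-2.2684 -0.883  11.13  ] 0.041419910188097084 [1.5851 1.5683 0.0641]
```

```bash
python3 -m pendant '[[-20,0,0,0],[-45,0,0,0],[-50,0,0,0],[0,0,0,0]]';python3 - <<'E'
from h import *
o=bot.observe(); print(o['force']); plan([0.4392,-0.042,0.12],0.0375,maxs=35)
E
```

```text
clock: 17.8
position: [0.5489, 0.019, 0.1265]
tool_rot: [1.696, 1.564, 0.175]
force: [-0.8, 0.2, -5.0]
grip_width: 0.0411
[-0.7679  0.1923 -5.0049]
at [0.5489 0.019  0.1265] ytool ang 2.862149544670883 delta tool mm [   5.7087 -112.6242   55.48  ] turn 0.7135578129302992
[[1.4, -28.2, 13.9, np.float64(0.18)], [1.4, -28.1, 14.0, np.float64(0.18)], [1.4, -28.1, 14.0, np.float64(0.18)], [1.4, -28.0, 14.1, np.float64(0.18)]]
```

```bash
python3 -m pendant '[[1,-15,8,0.2],[1,-28,14,0.2],[1,-28,14,0.2],[1,-28,14,0.1],[0,-13,6,0],[0,0,0,0],[0,0,0,0]]';python3 - <<'E'
from h import *
o=bot.observe(); print(o['force']); plan([0.4392,-0.042,0.12],0.0375,maxs=35); snap('wrist','w15'); snap('scene','s15')
E
```

```text
clock: 18.68
position: [0.4384, -0.0415, 0.1184]
tool_rot: [1.658, 1.57, 0.126]
force: [0.5, 0.4, -4.2]
grip_width: 0.0415
[ 0.4645  0.4112 -4.2161]
at [ 0.4384 -0.0415  0.1184] ytool ang 2.2093445188781202 delta tool mm [-1.6324  0.7959  0.5746] turn 0.06075278713753247
[[-1.6, 0.8, 0.6, np.float64(0.06)]]
```

View pics/w15.png

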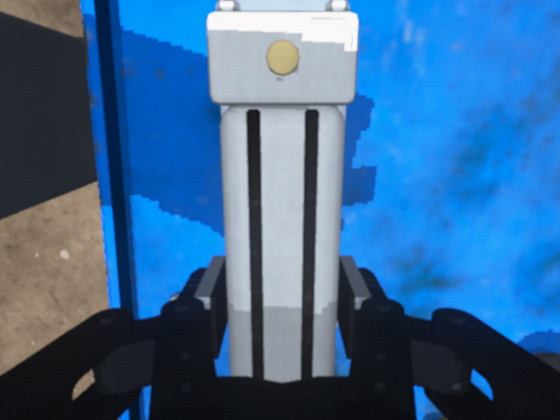

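View pics/s15.png

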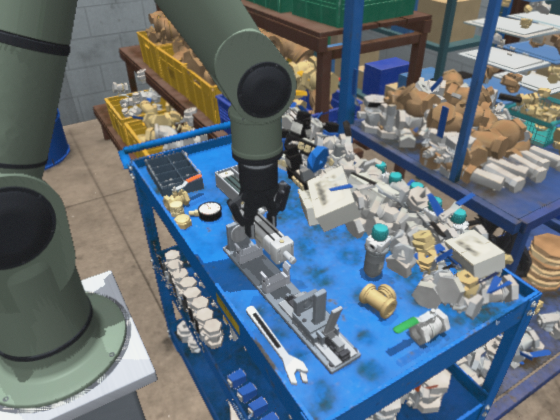

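Run:
```python
from h import *
W=load('w13'); W7=load('w7');W8=load('w8');W9=load('w9');W12=load('w12')
crop('w7',40,0,210,310,2); crop('w14',0,80,170,330,3); crop('w8',0,130,420,225,1)
R=[onz(W,u,v,.01) for u,v in ((197.2,100),(199,140),(201,200),(203.5,250))]
L=[onz(W,u,v,.01) for u,v in ((117.5,120),(122.5,190),(127,230),(130.5,250))]
print(np.array(R),np.array(L))
```

```text
(620, 340, 3)
(750, 510, 3)
(95, 420, 3)
[[ 0.4726  0.058   0.01  ]
 [ 0.4737  0.0243  0.01  ]
 [ 0.4748 -0.0299  0.01  ]
 [ 0.4768 -0.0788  0.01  ]] [[ 0.4037  0.038   0.01  ]
 [ 0.4039 -0.0239  0.01  ]
 [ 0.4056 -0.0621  0.01  ]
 [ 0.4076 -0.082   0.01  ]]
```

View pics/w7_c40_0.png

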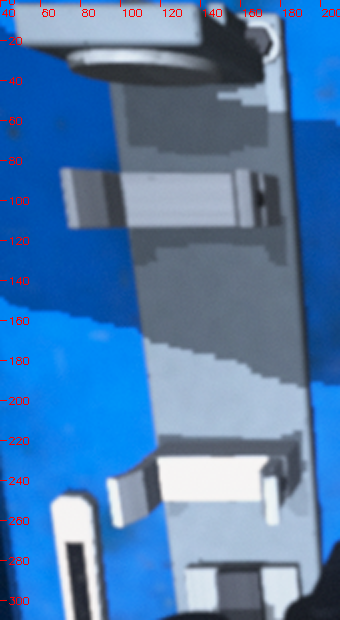

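View pics/w14_c0_80.png

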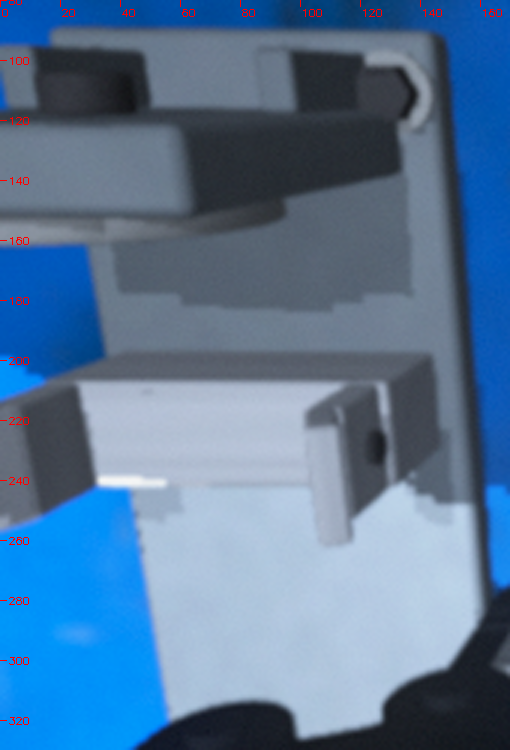

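Run:
```python
from h import *
def fit(P):
    P=np.array(P); k=np.polyfit(P[:,1],P[:,0],1); return np.polyval(k,-.03),np.polyval(k,.02), k[0]
def both(tag,Rp,Lp):
    W=load(tag)
    r=fit([onz(W,u,v,.01) for u,v in Rp]); l=fit([onz(W,u,v,.01) for u,v in Lp])
    print(tag,'R',np.array(r),'L',np.array(l),'ctr',(np.array(r)+l)/2)
both('w14',((149.5,120),(153,180),(156.5,220),(160.5,270)),((31,170),(34,195),(46,260),(55,318)))
both('w7',((183,60),(188,120),(193,180),(198,250)),((95.5,50),(105,120),(110,160),(117,210),(122,250)))
both('w13',((194,70),(197.2,100),(199,140),(201,200),(203.5,250)),((115.5,100),(118,120),(124.5,190),(127.5,230),(130.5,250)))
W=load('w8')
# wrist view with camera rotated: top/bottom edges
for tag,t,b in (('w8',[(60,142),(180,142),(380,141)],[(60,213.5),(180,213.5),(300,213.5)]),('w9',[(30,155),(130,155),(380,155)],[(120,248),(200,248),(400,246)]),('w12',[(30,149),(130,148.5),(360,148)],[(20,232),(120,231.5),(370,230)])):
    both(tag,t,b)
# stop/saddle longitudinal
for tag,pts in (('w14',[(80,240.5,.034,'s125 front(115)'),(80,206,.034,'s125 back(135)')]),('w13',[(150,159,.034,'115'),(150,135,.034,'135')])):
    for u,v,z,n in pts: print(tag,n,onz(load(tag),u,v,z))
```

```text
w14 R [ 0.4742  0.4727 -0.0306] L [ 0.4046  0.4028 -0.0366] ctr [ 0.4394  0.4378 -0.0336]
w7 R [ 0.4744  0.472  -0.0494] L [ 0.4051  0.4029 -0.0448] ctr [ 0.4398  0.4374 -0.0471]
w13 R [ 0.4751  0.4733 -0.036 ] L [ 0.4057  0.4044 -0.0279] ctr [ 0.4404  0.4388 -0.032 ]
w8 R [ 0.4727  0.4706 -0.0425] L [ 0.4044  0.4025 -0.0383] ctr [ 0.4386  0.4365 -0.0404]
w9 R [ 0.4742  0.4723 -0.0372] L [ 0.4038  0.4016 -0.0445] ctr [ 0.439   0.437  -0.0409]
w12 R [ 0.4736  0.4715 -0.0405] L [ 0.4034  0.4012 -0.0424] ctr [ 0.4385  0.4364 -0.0415]
w14 s125 front(115) [0.4392 0.0104 0.034 ]
w14 s125 back(135) [0.441  0.0297 0.034 ]
w13 115 [0.4383 0.0092 0.034 ]
w13 135 [0.4392 0.0287 0.034 ]
```

```bash
python3 -m pendant '[[15,1.4,-2.4,0],[15,0,0,0],[14,0,0,0],[0,0,0,0],[0,0,0,0]]';python3 - <<'E'
from h import *
o=bot.observe(); print(o['force']); plan([0.4397,-0.039,0.0445],0.0385,maxs=35); snap('scene','s16'); crop('s16',205,190,345,310,5)
E
```

```text
clock: 19.4
position: [0.4388, -0.0396, 0.0743]
tool_rot: [-0.766, 1.571, -2.299]
force: [0.1, -0.8, -3.5]
grip_width: 0.0411
[ 0.1395 -0.7968 -3.538 ]
at [ 0.4388 -0.0396  0.0743] ytool ang 2.162418514625783 delta tool mm [29.8381  0.9131 -0.5291] turn -0.04346899662788627
[[29.8, 0.9, -0.5, np.float64(-0.04)]]
(600, 700, 3)
```

View pics/s16_c205_190.png

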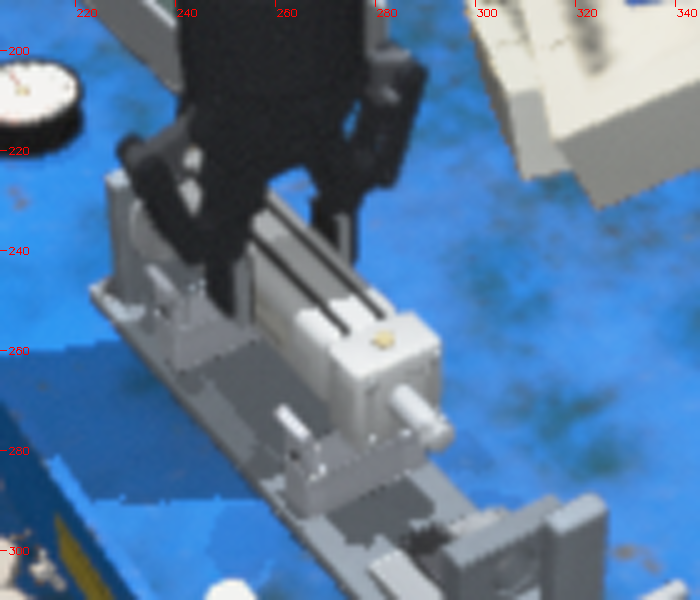

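```bash
python3 -m pendant '[[5,0.7,0,0],[5,0,0,0],[5,0,0,0],[0,0,0,0]]';python3 -m pendant '[[4,0,0,0],[4,0,0,0],[0,0,0,0]]';python3 - <<'E'
from h import *
o=bot.observe(); print(o['position'],o['force'],o['moment']); snap('scene','s17'); crop('s17',205,190,345,310,5)
E
```

```text
clock: 19.95
position: [0.4392, -0.0395, 0.0589]
tool_rot: [-1.544, 1.57, -3.077]
force: [0.0, 0.5, -4.6]
grip_width: 0.0411
clock: 20.32
position: [0.4393, -0.0395, 0.051]
tool_rot: [-1.465, 1.57, -2.998]
force: [-0.3, -0.1, -4.6]
grip_width: 0.0414
[ 0.4393 -0.0395  0.051 ] [-0.2597 -0.0865 -4.5659] [ 0.004  -0.0027  0.0062]
(600, 700, 3)
```

View pics/s17_c205_190.png

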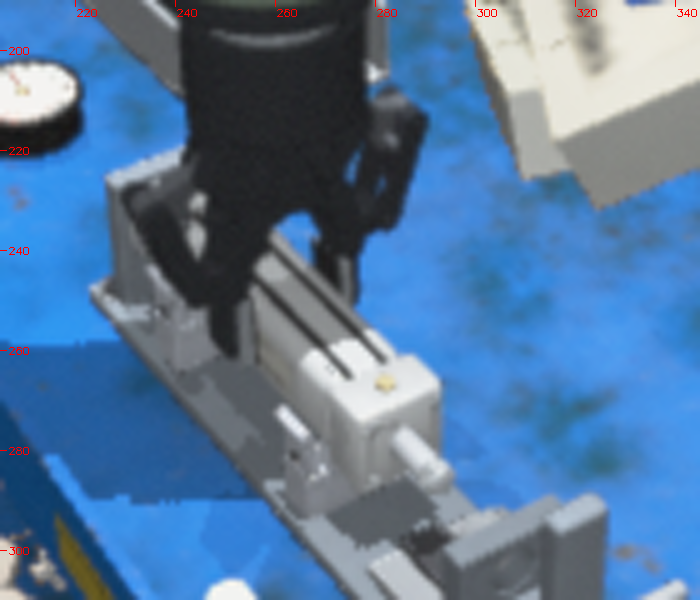

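Going in without contact; seat it.

```bash
python3 -m pendant '[[3,0,0,0],[2,0,0,0],[0,0,0,0]]';python3 -m pendant '[[1,0,0,0],[1,0,0,0],[0,0,0,0]]';python3 -m pendant '[[1,0,0,0],[0,0,0,0],[0,0,0,0]]'
```

```text
clock: 20.75
position: [0.4393, -0.0395, 0.0462]
tool_rot: [-1.481, 1.571, -3.014]
force: [0.2, -0.5, -4.4]
grip_width: 0.0418
clock: 21.12
position: [0.4394, -0.0395, 0.0442]
tool_rot: [-1.45, 1.571, -2.983]
force: [0.0, -0.2, -4.2]
grip_width: 0.0411
clock: 21.5
position: [0.4394, -0.0394, 0.0433]
tool_rot: [2.597, 1.571, 1.064]
force: [-0.2, -0.5, -3.4]
grip_width: 0.0411
```

```bash
python3 -m pendant '[[1,0,0,0],[0,0,0,0]]';python3 -m pendant '[[0,0,0,0],[0,0,0,0],[0,0,0,0]]' 0.4; python3 -m pendant '[[-40,0,0,0],[-50,0,0,0],[-50,0,0,0],[0,0,0,0],[0,0,0,0]]'
python3 - <<'E'
from h import *
o=bot.observe(); print(o['position'],o['force']); snap('wrist','w18');snap('scene','s18'); crop('s18',205,190,345,310,5)
E
```

```text
clock: 21.75
position: [0.4394, -0.0395, 0.0431]
tool_rot: [2.188, 1.57, 0.655]
force: [-6.5, 1.2, 28.0]
grip_width: 0.041
clock: 22.12
position: [0.4395, -0.0395, 0.0423]
tool_rot: [0.855, 1.571, -0.678]
force: [0.2, 0.5, -0.1]
grip_width: 0.0599
clock: 22.75
position: [0.4392, -0.0393, 0.182]
tool_rot: [-2.947, 1.571, 1.804]
force: [-0.4, 0.6, -1.1]
grip_width: 0.0597
[ 0.4392 -0.0393  0.182 ] [-0.4068  0.5607 -1.1123]
(600, 700, 3)
```

View pics/s18_c205_190.png

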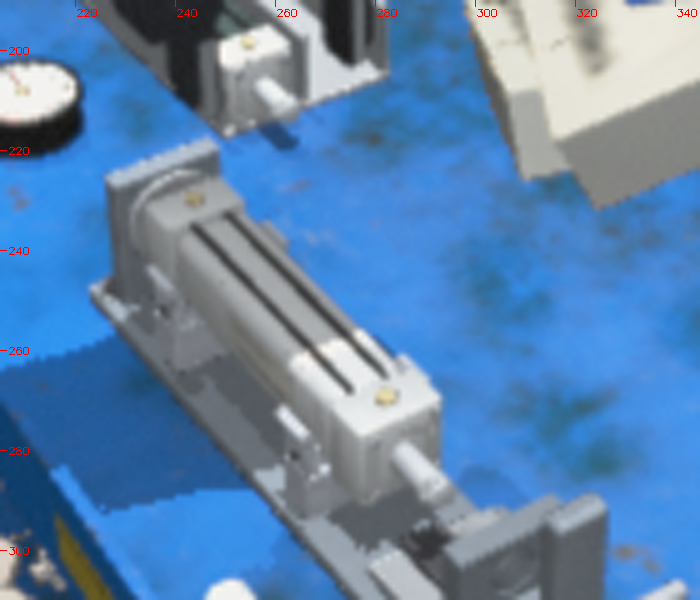

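View pics/w18.png

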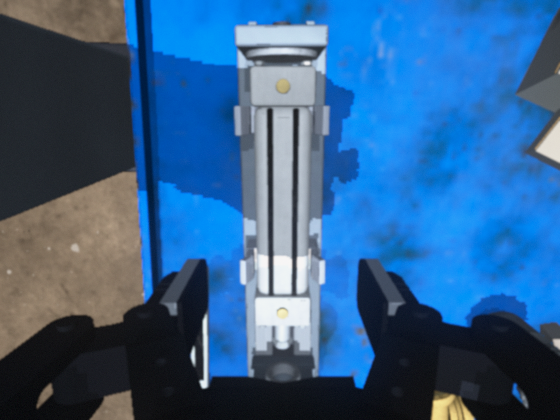

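Run:
```python
from h import *
plan([0.448,-0.2585,0.175],np.radians(92.2))
```

```text
at [ 0.4389 -0.0395  0.1814] ytool ang 2.17152609298662 delta tool mm [  6.4159   0.8523 219.2257] turn 89.97152609298662
[[0.6, 0.1, 21.9, np.float64(9.0)], [0.6, 3.5, 21.6, np.float64(9.0)], [0.6, 6.9, 20.8, np.float64(9.0)], [0.6, 10.0, 19.5, np.float64(9.0)], [0.6, 13.0, 17.7, np.float64(9.0)], [0.6, 15.6, 15.4, np.float64(9.0)], [0.6, 17.8, 12.8, np.float64(9.0)], [0.6, 19.6, 9.9, np.float64(9.0)], [0.6, 20.9, 6.7, np.float64(9.0)], [0.6, 21.7, 3.4, np.float64(9.0)]]
```

```bash
python3 -m pendant '[[0.6,0,22,9],[0.6,3.5,21.5,9],[0.6,7,21,9],[0.6,10,19.5,9],[0.6,13,17.5,9],[0.6,15.5,15.5,9],[0.6,18,13,9],[0.6,19.5,10,9],[0.6,21,6.5,9],[0.6,21.5,3.5,9],[0,0,0,0],[0,0,0,0]]' 1
python3 - <<'E'
from h import *
o=bot.observe(); print(o['position'],o['force']); snap('wrist','w19'); plan([0.4482,-0.2575,0.083],np.radians(92.2))
crop('w19',150,130,430,280,2)
E
```

```text
clock: 24.35
position: [0.4481, -0.2581, 0.1755]
tool_rot: [-0.297, 1.569, 2.885]
force: [-0.7, -0.1, 1.1]
grip_width: 0.0854
[ 0.4481 -0.2581  0.1755] [-0.6575 -0.0583  1.1293]
at [ 0.4483 -0.258   0.1758] ytool ang -87.68693793468773 delta tool mm [92.7668 -0.4547  0.0009] turn 0.11306206531224659
[[46.4, -0.2, 0.0, np.float64(0.06)], [46.4, -0.2, 0.0, np.float64(0.06)]]
(300, 560, 3)
```

View pics/w19_c150_130.png

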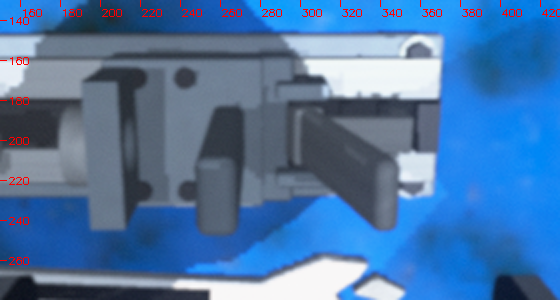

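```bash
python3 - <<'E'
from h import *
W=load('w19'); print(onz(W,248,228,.117),onz(W,349,226,.117))
E
python3 -m pendant '[[31,0,0,0],[31,0,0,0],[31,0,0,0],[0,0,0,0]]'; python3 -m pendant '[[0,0,0,0],[0,0,0,0],[0,0,0,0],[0,0,0,0],[0,0,0,0]]' -1 35
```

```text
[ 0.4484 -0.2382  0.117 ] [ 0.4519 -0.2949  0.117 ]
clock: 24.9
position: [0.4475, -0.2577, 0.082]
tool_rot: [-0.506, 1.568, 2.674]
force: [-0.6, 0.4, 0.9]
grip_width: 0.0855
clock: 25.52
position: [0.4496, -0.2595, 0.0855]
tool_rot: [2.659, 1.567, -0.444]
force: [-2.0, -1.1, 12.7]
grip_width: 0.0372
```

```bash
python3 -m pendant '[[-1,-4,0,0],[-1,-8,0,0],[0,-8,0,0],[0,-8,0,0],[0,-8,0,0],[0,-8,0,0],[0,-6,0,0],[0,0,0,0],[0,0,0,0]]'
python3 - <<'E'
from h import *
o=bot.observe(); print(o['position'],o['force']); snap('wrist','w20');snap('scene','s20'); crop('s20',205,190,365,350,4)
E
```

```text
clock: 26.65
position: [0.4473, -0.208, 0.0857]
tool_rot: [-2.923, 1.57, 0.258]
force: [6.3, 1.7, -13.4]
grip_width: 0.0366
[ 0.4473 -0.208   0.0857] [  6.2654   1.6887 -13.4265]
(640, 640, 3)
```

View pics/w20.png

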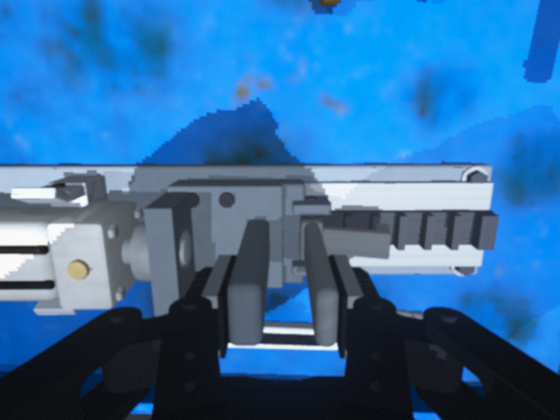

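View pics/s20_c205_190.png

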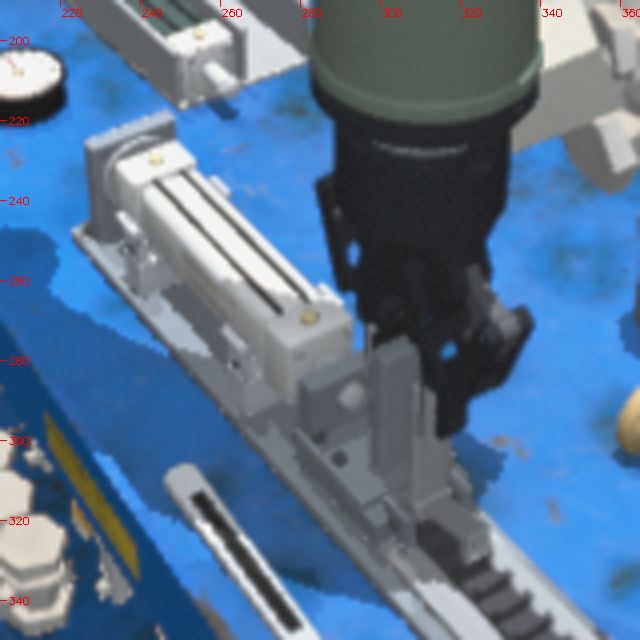

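Rod has entered the cup. Continue in small steps, watching force.

```bash
python3 -m pendant '[[0,-2,0,0],[0,-2,0,0],[0,0,0,0]]';python3 -m pendant '[[0,-2,0,0],[0,0,0,0]]';python3 -m pendant '[[0,-2,0,0],[0,0,0,0]]'
```

```text
clock: 27.12
position: [0.4471, -0.2042, 0.0857]
tool_rot: [3.107, 1.57, 0.004]
force: [6.2, 1.2, -13.1]
grip_width: 0.0368
clock: 27.38
position: [0.4471, -0.2022, 0.0857]
tool_rot: [3.05, 1.57, -0.052]
force: [5.3, 1.0, -13.9]
grip_width: 0.037
clock: 27.62
position: [0.447, -0.2005, 0.0857]
tool_rot: [2.751, 1.57, -0.352]
force: [5.6, -1.4, -14.8]
grip_width: 0.037
```

```bash
python3 -m pendant '[[0,-1.5,0,0],[0,0,0,0]]';python3 -m pendant '[[0,-1.5,0,0],[0,0,0,0]]';python3 -m pendant '[[0,-1.5,0,0],[0,0,0,0]]'
```

```text
clock: 27.88
position: [0.4469, -0.1991, 0.0857]
tool_rot: [2.622, 1.569, -0.481]
force: [5.1, -2.5, -15.3]
grip_width: 0.0365
clock: 28.12
position: [0.4469, -0.1983, 0.0858]
tool_rot: [2.241, 1.569, -0.863]
force: [6.9, -6.1, -18.8]
grip_width: 0.0367
clock: 28.38
position: [0.4469, -0.1982, 0.0858]
tool_rot: [2.047, 1.566, -1.058]
force: [6.2, -16.1, -23.1]
grip_width: 0.0365
```

Run:
```python
from h import *
snap('wrist','w21')
```

```text
(no output)
```

View pics/w21.png

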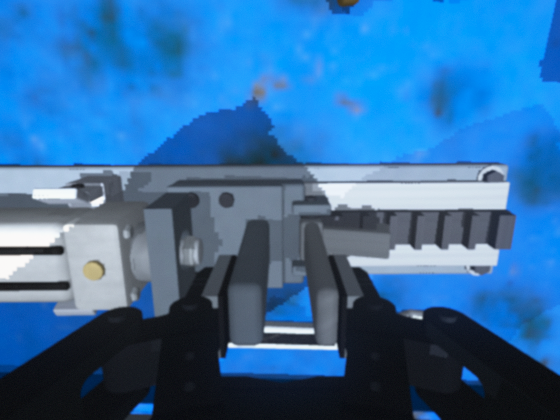

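```bash
python3 -m pendant '[[0,0.8,0,0],[0,0,0,0]]'; python3 -m pendant '[[0,0,0,0],[0,0,0,0],[0,0,0,0],[0,0,0,0]]' 1; python3 -m pendant '[[-40,0,0,0],[-50,10,0,0],[0,0,0,0],[0,0,0,0]]'
python3 - <<'E'
from h import *
o=bot.observe(); print(o['position'],o['force']); snap('wrist','w22');snap('scene','s22'); crop('s22',205,190,365,350,4)
crop('w22',0,120,400,270,2)
E
```

```text
clock: 28.68
position: [0.4469, -0.1983, 0.0858]
tool_rot: [2.145, 1.568, -0.959]
force: [6.8, -10.2, -20.1]
grip_width: 0.037
clock: 29.18
position: [0.4463, -0.1968, 0.0858]
tool_rot: [-2.582, 1.57, 0.597]
force: [-0.1, 0.2, 0.7]
grip_width: 0.0848
clock: 29.68
position: [0.4465, -0.2064, 0.1752]
tool_rot: [-1.818, 1.57, 1.362]
force: [-0.7, -0.7, -0.3]
grip_width: 0.0855
[ 0.4465 -0.2064  0.1752] [-0.7356 -0.667  -0.2675]
(640, 640, 3)
(300, 800, 3)
```

View pics/w22_c0_120.png

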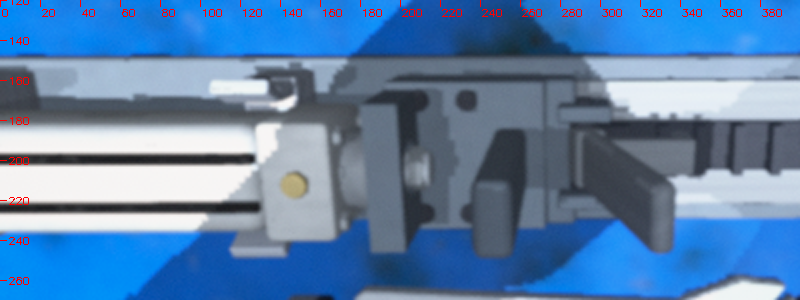

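View pics/s22_c205_190.png

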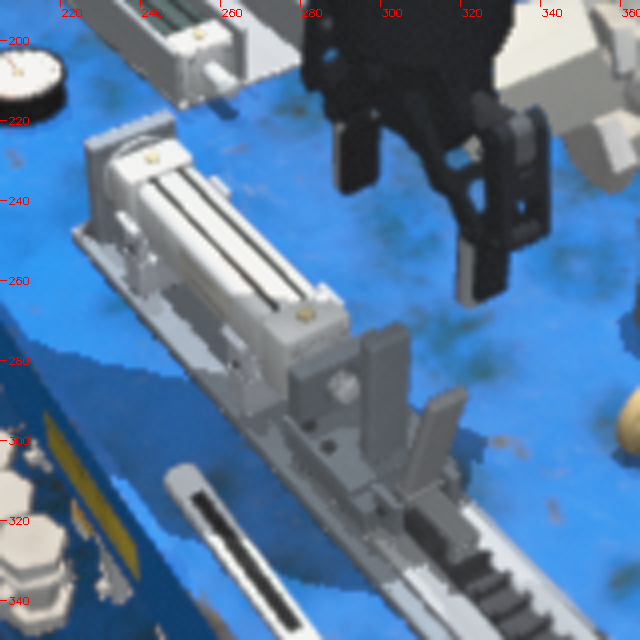

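Run:
```python
from h import *
W=load('w22')
a=onz(W,236,230,.117);b=onz(W,336,230,.117); print(a,b,a-b)
W=load('w19');a2=onz(W,248,228,.117); print('jaw travel',(a[1] if 0 else onz(load('w22'),236,230,.117)[1])-a2[1])
s=onz(load('w22'),146,212,.077); print('near screw',s)
S=load('s22'); far=onz(S,240.5,228.8,.077); near=onz(S,281,268.3,.077); print(far,near)
O=np.array([.4393+.076*.039,-.1055])
yaw=.039; ey=np.array([-np.sin(yaw),np.cos(yaw)]);ex=np.array([np.cos(yaw),np.sin(yaw)])
for p in (s,far,near): d=p[:2]-O; print(d@ex,d@ey)
T=snap('top','t22');
```

```text
[ 0.4456 -0.1798  0.117 ] [ 0.4478 -0.236   0.117 ] [-0.0022  0.0563  0.    ]
jaw travel 0.058422015211465034
near screw [ 0.4424 -0.1152  0.077 ]
[0.4311 0.0409 0.077 ] [ 0.4414 -0.1207  0.077 ]
-0.00023593325040172542 -0.00970831083864374
-0.005463858744833618 0.14672889043232967
-0.001500011458916599 -0.015150635932087923
```

View pics/t22.png

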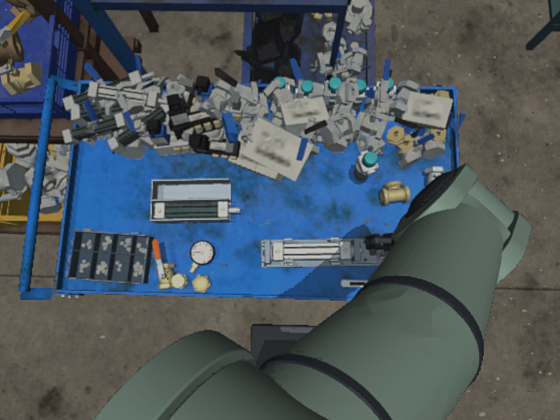

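Run:
```python
from h import *
crop('s22',270,260,350,335,9); crop('w22',200,165,350,255,5)
```

```text
(675, 720, 3)
(450, 750, 3)
```

View pics/s22_c270_260.png

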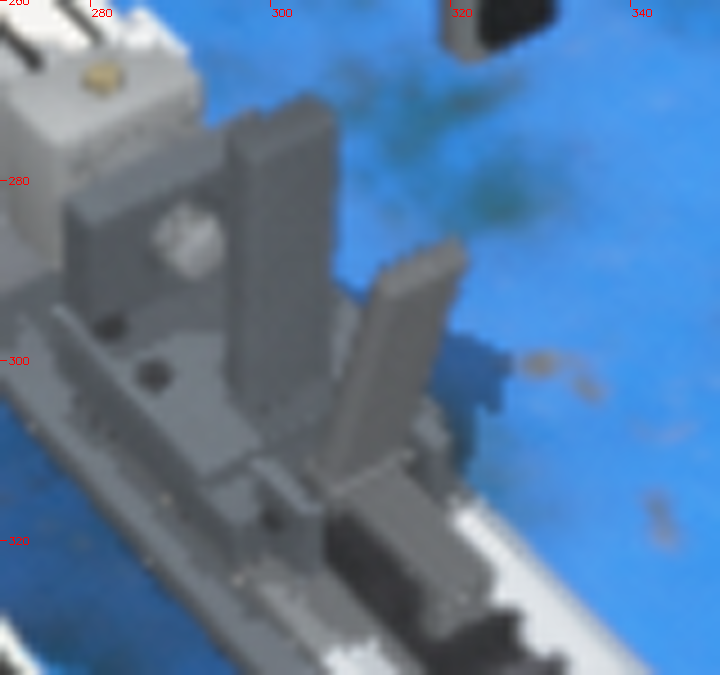

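View pics/w22_c200_165.png

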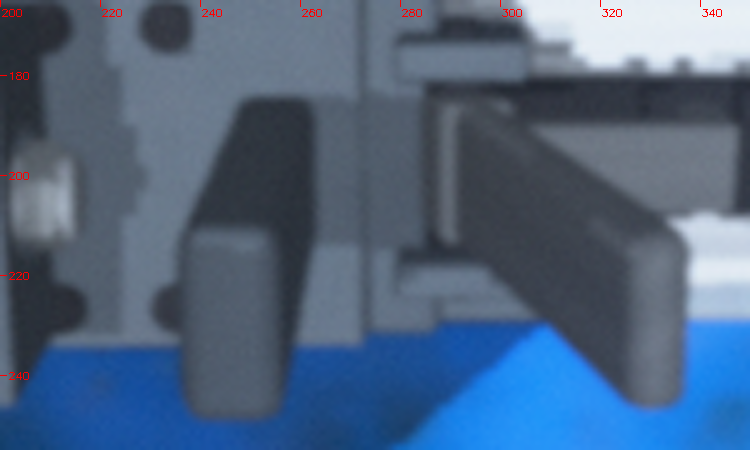

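Run:
```python
from h import *
def onx(f,u,v,x):
    c,d=ray(f,u,v); return c+d*(x-c[0])/d[0]
def edge(tag,a,b,x):
    f=load(tag); A=onx(f,*a,x);B=onx(f,*b,x); print(tag,x,A,B,'tilt',np.arctan2(-(A-B)[1],(A-B)[2]))
edge('s22',(312.5,291),(306.3,312),.436); edge('s22',(321.3,287.5),(315,309),.458)
edge('s22',(297,278),(296.5,302),.4345)  # handle left outer edge
crop('s18',270,270,370,350,8)
crop('scene0',270,260,350,345,8)
```

```text
s22 0.436 [ 0.436  -0.2404  0.1175] [ 0.436  -0.2231  0.0467] tilt 0.23968681643462703
s22 0.458 [ 0.458  -0.2369  0.1118] [ 0.458  -0.2207  0.0403] tilt 0.22201540184777155
s22 0.4345 [ 0.4345 -0.1912  0.1104] [ 0.4345 -0.1906  0.0457] tilt 0.009241930945553343
(640, 800, 3)
(680, 640, 3)
```

View pics/s18_c270_270.png

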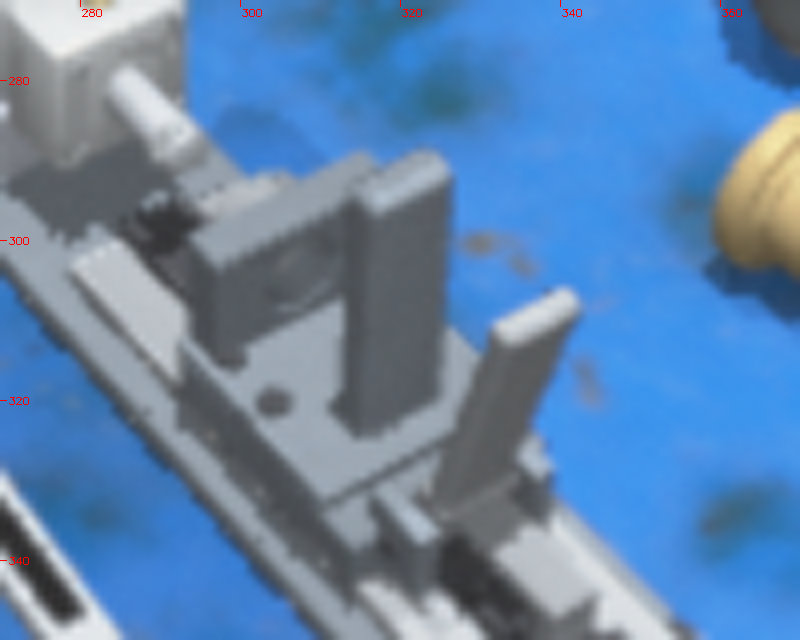

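View pics/scene0_c270_260.png

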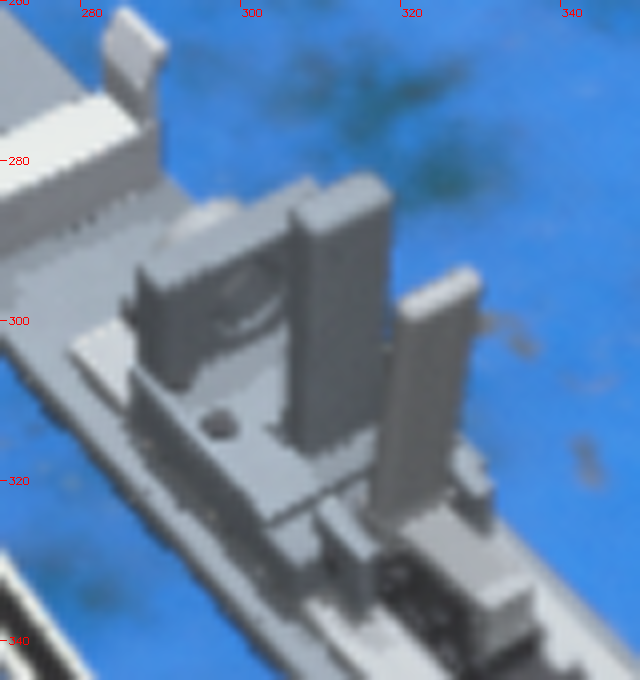

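```bash
python3 -m pendant '[[-30,0,0,0],[0,0,0,0],[0,0,0,0],[0,0,0,0]]'
python3 - <<'E'
from h import *
print(job_done(), bot.observe()['clock'])
E
```

```text
clock: 30.32
position: [0.4462, -0.2069, 0.2046]
tool_rot: [-0.188, 1.57, 2.991]
force: [0.4, 1.1, -0.5]
grip_width: 0.0853
the job is handed in; nothing more can be done
the job is handed in; nothing more can be done
```

The bare cylinder is in the cradle with the jaw closed on it. I handed the job in at about 30 s of the 67 s allowed, and no verdict is reported.

**What I did:**
- Drew the cylinder fully out of its lane by the rod, set it down flat on the cart clear of the goods and let go.
- Squeezed the lever, slid the jaw back to its stop and locked it in the 0.075 notch.
- Took the cylinder round the barrel and laid it in both saddles. It went in without side contact.
- Squeezed again and brought the jaw up over the rod until it stopped hard, with about 16 N of push, then let the lever go and withdrew.

**Last checks:**
- **Jaw:** it stopped about 62 mm from the back stop, which gives about 0.0147 m, in the 0.015 notch.
- **Lever:** its tilt in the scene picture was about 0.22 to 0.24 rad from the squeezed position, so it is at most about 0.03 rad off rest (limit 0.05). From above, its spread from the handle matched the earlier locked state (56.3 against 56.7 mm). Both are short of the 60 mm I worked out from the task's dimensions, which I put down to its rounded, tilted top.
- **Cylinder, wrist camera:** the rod-end screw sits 0.2 mm from the middle line and 9.7 mm before the cradle origin, where −10 mm is expected when home.
- **Cylinder, scene camera:** this view disagreed, showing offsets of 1.5 mm at the rod end and 5.5 mm at the headstock end. I trusted the wrist view and the contact-free fit in the saddles, and did not measure it further.
- **Others:** the dark cylinder, filter, gauge and tee look unmoved in the last top view. The gripper was open and clear of everything.

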